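# Load the bench colour meter, zero it, read the ringed patch and put the panel away

## Robot

A 6-joint arm with a two-finger parallel gripper is mounted at the origin on a cart in front of the work surface, level with it; the furniture and walls round the work are solid. World frame = base frame: x ahead of the robot, y to its left, z up, the work surface at z = 0. Lengths are in m, angles in rad, forces in N, time in s.
With the tool pointing down it reaches from about 0.35 to 0.775 m from the base axis. Payload 7.3 kg.
Tool frame: the origin (TCP) lies on the centre line of the jaws, within the pads' length; the fingertips stand 11 mm ahead of it and the grasp point (between the pads) lies 8 mm behind it; z points along the fingers, y is the direction in which the jaws open and shut (so a half turn about z gives the same grasp; the last joint's range is limited). The gripper opens to 92 mm and grips with 3 to 60 N. Pads are 19 mm wide; open, the fingers measure 130 mm over their backs; the gripper's body (75 mm by 190 mm) begins 47 mm behind the grasp point.
Start: joints at [-1.304, 0.342, 1.524, -0, 1.275, -0.146], TCP at [0.211, -0.481, 0.238] pointing down, gripper open.
Joint ranges: [-2.53, 2.53], [-0.77, 2.02], [0.04, 2.7], [-1, 4.14], [0.28, 2.66], [-3.11, 3.11]. Speed limits (rad/s): [2.57, 2.57, 3.14, 3.14, 3.14, 3.14].

## Interface

Orientations are given as [roll, pitch, yaw] about the fixed x, y, z axes, in that order (R = Rz(yaw) Ry(pitch) Rx(roll)).
In Python, from cell import robot gives the robot as it stands.
- The arm moves only by the tool jog_arm, never from a script. Its argument "deltas" is one flat list of numbers, 6 for each row, row after row: the shift along the world's x, y, z in units of 0.1 m (1.0 is 0.1 m), then the turn, a rotation vector about the world's x, y, z in units of 90 degrees (1.0 is 90 degrees). A call has 1 to 5 rows; each row is the pose to reach, as a shift and turn from the pose commanded when the call began; what a row does not reach only later rows make up. A row lasts 1/12 s, in which the tool goes at most 41.7 mm and 7.16 degrees, less where a joint would pass 70% of its speed; a pose out of reach is approached as far as the arm can. A call with a number of a shift or a turn outside -1 to 1 is refused whole. A call with a gripper value outside its range is refused whole. "claw" is the opening, from 0 (shut) to 1 (fully open), set as the call begins (left out, the last holds). The fingers move at their own pace and stop on an object; "newtons" is the grip in N (left out, the last holds). Time passes only in rows, so rows that repeat a pose let the fingers close. It gives the time, the measured TCP pose, the force and the opening at its end, in the units of the state.
- robot.observe(): the state, without advancing time (a new reading comes with each control period).
- robot.read_camera(name): name is "scene" or "top"; returns the picture (384x512x3 uint8, red, green, blue); there is no depth.
- robot.camera_params(name): a dict with "fx", "fy", "cx", "cy" (pixels), "R" (3x3) and "t" (3): a world point X has camera coordinates R X + t. Camera axes: x right, y down, z forward; pixel columns grow to the right and rows downward; lengths in m; the calibration is good to about 2 mm. A picture is of the moment at which its call begins. camera_params takes no time and is no camera call.
- robot.hand_in(): hands the job in, once; it reports no verdict.
The state is a dict: "time": time; "qpos": joint angles; "qvel": joint speeds; "joint_efforts": joint torques, N m; "tool_pos": TCP position; "tool_rot": TCP orientation; "contact_force": force on the tool from outside, world axes, zero at the start; "torque": the same for the moment, N m; "opening": finger opening in m.
Only numpy, scipy, OpenCV 4.12 (cv2) and the standard library are available. Lean on these libraries where they do the work, as an engineer would, in place of code of your own. Each camera call takes 0.05 s, during which the arm holds its last target. There are 200 camera calls.

## Task

Load every loose battery on the drawing board into the colour meter, each in a bay of its own: flat end against the coil spring, then rolled down past the retaining lips until it sits level with its nub on the contact. Then switch the meter on, slide the test panel so that its white reference spot is centred under the measuring nose and press the head fully down for about a second to zero the meter; after that do the same with the ringed red patch to read it. Finally switch the meter off again, leave the batteries in it, and lay the panel flat, painted side up, on the drawing board.

Things in the scene. Friction and masses are not known exactly. Their poses are not given: they have to be found in the camera images.
- reader: bench colour meter, pale grey, fixed on the table; x away from the robot, y left, z up; all in mm in its frame, z from the table. Dark deck x -20..64, y -92..82, top z 8, with three open battery bays along x at y +50, 0, -50, nothing between them. Behind: sloped housing x 62..118 up to z 50. Right: pod y -118..-92, x -22..118, up to z 36, and in front of it the reading arm, x -78..-18, z 22..36
- bay0 (a point): left bay: where the centre (origin) of a seated cell rests, at x 26, z 25 of the meter; the cell's x axis must point along the meter's +x: flat end to the spring on the robot's side, nub to the wall. It rests in two V saddles (40 degree slopes, x 2.5..9.5 and 36..48, 25 wide, top z 18), open between them for fingers
- bay1 (a point): middle bay: where the centre (origin) of a seated cell rests, at x 26, z 25 of the meter; the cell's x axis must point along the meter's +x: flat end to the spring on the robot's side, nub to the wall. It rests in two V saddles (40 degree slopes, x 2.5..9.5 and 36..48, 25 wide, top z 18), open between them for fingers
- bay2 (a point): right bay: where the centre (origin) of a seated cell rests, at x 26, z 25 of the meter; the cell's x axis must point along the meter's +x: flat end to the spring on the robot's side, nub to the wall. It rests in two V saddles (40 degree slopes, x 2.5..9.5 and 36..48, 25 wide, top z 18), open between them for fingers
- bay1_contact (a point): middle bay's brass contact at x 51, z 25 (the other bays are just the same), on a wall x 51..57, 28 wide, top z 44; the seated nub touches it. Two lips, 6 to 11.5 mm either side of the bay's centre line, overhang from the wall to x 45.5 (underside z 37.9, tops sloping up to z 43.6 at the wall), so the flat end goes in first, nub end tipped up about 35 degrees, is pushed back 5 mm beyond its seat and rolled down level
- spring1 (a joint): compression (m, 0 to 0.012) of the middle bay's coil spring (the others are the same), 600 N/m; it pushes +x with a slightly domed end disc, 11 mm wide, centred at z 25, face at x 4 when free; 0.003 with a cell seated. The block behind it spans x -19.5..-11.5, 28 wide, top z 34
- power (a joint): angle of the power toggle on the pod (rad): 0 leans towards the robot (-x of the meter) = off, 1.0 leans away (+x) = on; it stays where it is left (friction about 2 N at the tip)
- power_tip (a point): centre of the toggle's orange ball tip, 12 mm in diameter, 30 mm from the hinge, about 63 mm above the table; it moves along the meter's x by 29 mm from off to on. The hinge is at z 37
- head (a joint): travel of the measuring head (m): 0 up, 0.005 fully down; sprung, 2 N to start, 6 N fully down; comes up by itself
- head_top (a point): top centre of the head's round black press cap (24 mm in diameter, 50 mm above the table when up), on the reading arm at x -60, y -105 of the meter
- nose (a point): tip of the measuring nose, right below the cap and under the arm: 18 mm above the table when up, 13 mm fully down; it moves only up and down
- panel: the wooden test panel, 130 x 56 x 12 mm, 120 g, painted side up: three oblong colour patches, a round ringed red one and a round ringed white reference spot; lies loose on the table in front of the meter. Origin at the centre of its underside, x along its length towards the white spot, z up through the painted side
- panel_white (a point): centre of the white reference spot (ringed, 20 mm across) on the panel's top, on its centre line, 52 mm from the panel's centre towards its +x end
- panel_red (a point): centre of the ringed red patch (round, 20 mm across) on the panel's top, on its centre line, 30 mm from the panel's centre towards its +x end
- board: the drawing board, fixed, a plywood board 300 mm (x) by 240 mm (y) standing on blocks over the tubes to the robot's right; origin on the table under its centre, its top is at z 98 mm. Cells lie on it at the start; an eraser (13 mm high) lies near its far right corner and a thin brush (16 mm) along its right edge, both beyond y -60 mm of it
- cell_a: rechargeable C cell no. 1, a cylinder 26.2 mm in diameter and 50 mm long over all, 65 g, lying on its side: steel with a dark teal sleeve, a pale band and a small steel nub (7 mm wide, 2 mm proud) at its + end. Origin on its axis at mid length; its x axis runs along the cell towards the nub. Present or absent from start to start
- cell_b: rechargeable C cell no. 2, a cylinder 26.2 mm in diameter and 50 mm long over all, 65 g, lying on its side: steel with a dark teal sleeve, a pale band and a small steel nub (7 mm wide, 2 mm proud) at its + end. Origin on its axis at mid length; its x axis runs along the cell towards the nub. Present or absent from start to start
- cell_c: rechargeable C cell no. 3, a cylinder 26.2 mm in diameter and 50 mm long over all, 65 g, lying on its side: steel with a dark teal sleeve, a pale band and a small steel nub (7 mm wide, 2 mm proud) at its + end. Origin on its axis at mid length; its x axis runs along the cell towards the nub. Present or absent from start to start
- cell_a_nub (a point): tip of the nub of cell no. 1, 25 mm from its origin along its x
- cell_b_nub (a point): tip of the nub of cell no. 2, 25 mm from its origin along its x
- cell_c_nub (a point): tip of the nub of cell no. 3, 25 mm from its origin along its x
- muller: glass muller with a turned handle, 60 mm wide, 104 mm high, standing behind the meter to the right; leave it alone
- pigment2: black pigment jar with a grey lid, 44 mm wide, 71 mm high, standing behind the meter's right rear corner; leave it alone

How it is judged:
By the outcome, as a careful person would: the job done as asked, in the order asked, and still so for the second after the job is handed in, with the robot touching nothing.
Of cell_a, cell_b, cell_c only 2 to 3 are there at a start; the rules pass over those that are not, and their reading is None.
At some moment in a run one of panel may be knocked a few centimetres aside while the robot is not near it.
Once in a run the grip may slacken for a moment while it holds something.
It also fails if it takes over 210 s, if anything falls off the work surface, if the arm or the gripper's body presses on something with over 40 N, if the wrist force passes 120 N, or if a joint passes its speed limit or range.

## Working session

There is one attempt and no reset: what is moved stays moved. The work goes in short steps, Python scripts to look and compute and a tool call to move; the robot and the scene stay as the last step left them, time stands still between calls to the robot, and variables do not carry over. Pictures are saved under pics/ and viewed, about 12 in all and at most 16, crops included, and the job is handed in when it is done.

Besides the shell and the picture viewer there is one more tool, called after "Emit:" as name(argument=value, ...), one argument or row to a line, values as JSON. jog_arm: Moves the arm, as the interface text tells. Its arguments: {"type":"object","properties":{"deltas":{"type":"array","items":{"type":"number"}},"claw":{"type":"number"},"newtons":{"type":"number"}},"required":["deltas"]}

```bash
ls; mkdir -p pics
python3 - <<'E'
from cell import robot
import cv2,numpy as np
s=robot.observe(); print({k:np.round(v,3).tolist() for k,v in s.items()})
for n in("scene","top"):
    p=robot.camera_params(n); print(n,{k:np.round(v,4).tolist() for k,v in p.items()})
    im=robot.read_camera(n); cv2.imwrite(f"pics/{n}0.png",cv2.resize(im[:,:,::-1],(768,576)))
    cv2.imwrite(f"pics/raw_{n}0.png",im[:,:,::-1])
E
```

```text
pics
{'time': 0.0, 'qpos': [-1.304, 0.343, 1.525, -0.0, 1.275, -0.146], 'qvel': [0.0, 0.001, -0.002, 0.001, -0.001, 0.0], 'joint_efforts': [0.0, -43.125, -24.422, 0.072, 0.056, -0.0], 'tool_pos': [0.211, -0.48, 0.237], 'tool_rot': [-3.14, -0.0, 0.413], 'contact_force': [-0.006, -0.155, 0.452], 'torque': [-0.003, 0.025, -0.027], 'opening': 0.092}
scene {'fx': 410.3932, 'fy': 410.3932, 'cx': 250.7115, 'cy': 189.7696, 'R': [[-0.6567, -0.7542, -0.0033], [-0.3254, 0.2873, -0.9009], [0.6804, -0.5905, -0.4341]], 't': [0.3592, 0.2641, 0.8974]}
top {'fx': 349.1092, 'fy': 349.1092, 'cx': 260.8404, 'cy': 190.7232, 'R': [[-0.0184, -0.9998, -0.0053], [-0.9748, 0.0192, -0.2225], [0.2225, 0.0011, -0.9749]], 't': [0.0331, 0.5605, 1.0334]}
```

View pics/scene0.png

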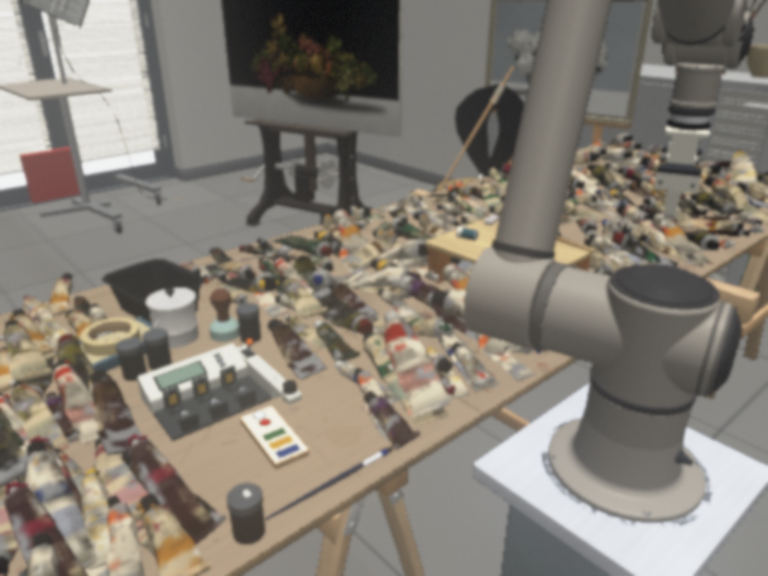

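View pics/top0.png

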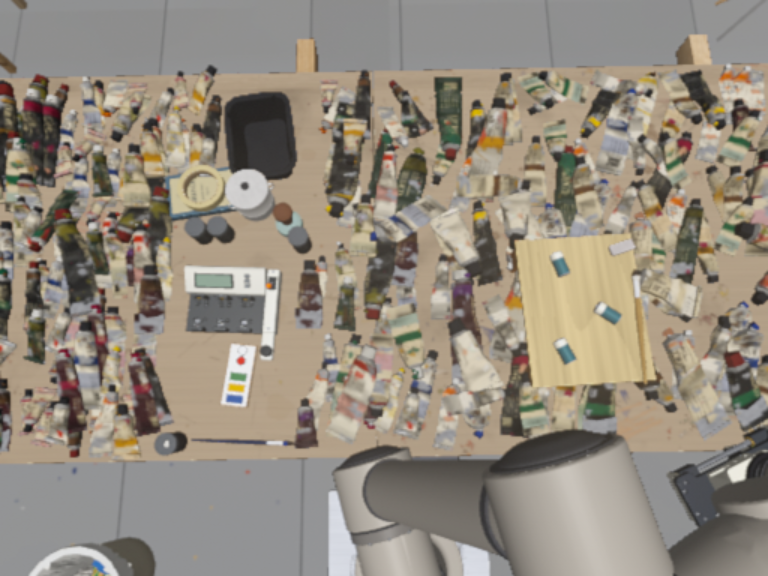

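The scene view shows the meter at about (200,380), the panel at (272,435) and the board behind the arm. The top view shows three cells on the board at (560,265), (607,313) and (565,351), the meter at (230,300) and the panel at (238,375), all in 1.5x pixels. I'll enlarge these areas next.

```bash
cat > h.py <<'E'
import numpy as np,cv2
from cell import robot
P={n:{k:np.array(v) for k,v in robot.camera_params(n).items()} for n in("scene","top")}
def proj(n,X):
    p=P[n]; c=np.atleast_2d(X)@p["R"].T+p["t"]
    return np.c_[p["fx"]*c[:,0]/c[:,2]+p["cx"],p["fy"]*c[:,1]/c[:,2]+p["cy"]]
def ray(n,uv):
    p=P[n]; d=p["R"].T@np.array([(uv[0]-p["cx"])/p["fx"],(uv[1]-p["cy"])/p["fy"],1]); return -p["R"].T@p["t"],d
def plane(n,uv,z):
    o,d=ray(n,uv); return o+d*(z-o[2])/d[2]
def tri(us,ut):
    (a,d),(b,e)=ray("scene",us),ray("top",ut)
    A=np.c_[d,-e]; s=np.linalg.lstsq(A,b-a,rcond=None)[0]; p,q=a+s[0]*d,b+s[1]*e
    return (p+q)/2,np.linalg.norm(p-q)
def snap(n,name):
    im=robot.read_camera(n)[:,:,::-1].copy(); cv2.imwrite(f"pics/raw_{name}.png",im); return im
def crop(im,x0,y0,w,h,s): return cv2.resize(im[y0:y0+h,x0:x0+w],None,fx=s,fy=s,interpolation=cv2.INTER_CUBIC)
E
python3 - <<'E'
from h import *
for n in P: print(n,-P[n]["R"].T@P[n]["t"])
t=cv2.imread("pics/raw_top0.png"); s=cv2.imread("pics/raw_scene0.png")
a=crop(t,112,170,90,110,5); b=crop(s,85,220,125,95,5)[:550]
b=cv2.resize(b,None,fx=.8,fy=.8)
o=crop(t,335,150,105,110,5)
c=np.zeros((600,790,3),np.uint8)
cv2.imwrite("pics/m_top.png",np.hstack([crop(t,115,172,80,105,5),crop(t,340,152,78,105,5)]))
cv2.imwrite("pics/m_scene.png",crop(s,88,222,125,95,6))
E
```

```text
scene [-0.28875219  0.72499033  0.62865367]
top [0.31694646 0.0212387  1.13237369]
```

View pics/m_top.png

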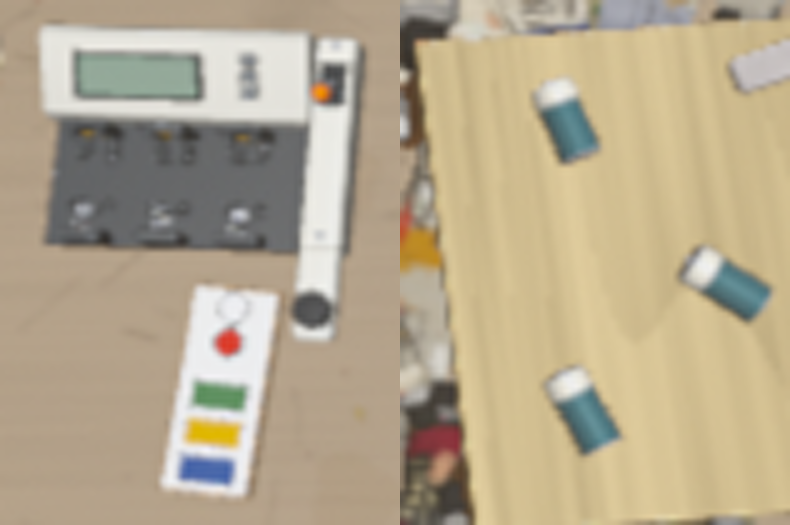

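View pics/m_scene.png

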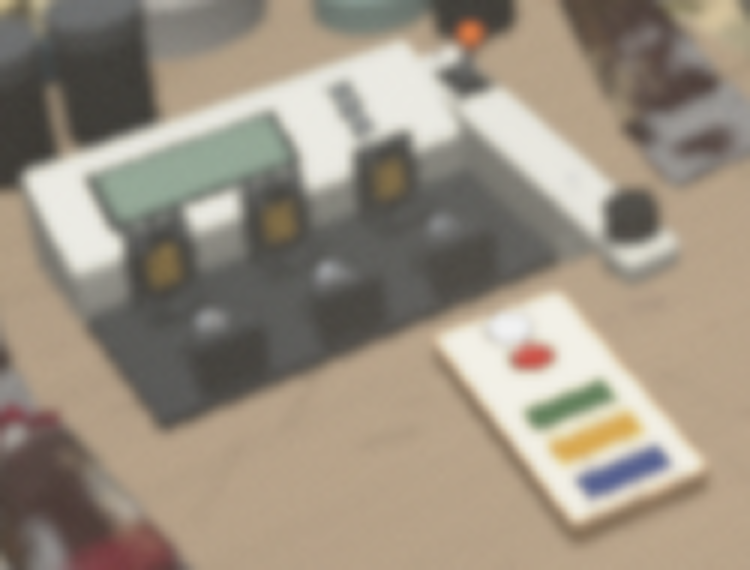

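The top crop shows the meter nearly square to the image, with the orange toggle ball at (323,93), the cap at (312,310), and the white spot beside the red one. The cells' pale ends point up and left. The scene crop shows the brass contacts at (165,263), (278,220) and (390,180). Next I'll measure by masks and fit the meter pose.

```bash
cat >> h.py <<'E'
def blobs(im,lo,hi,roi,amin=3):
    x,y,w,h=roi; hsv=cv2.cvtColor(im[y:y+h,x:x+w],cv2.COLOR_BGR2HSV); m=cv2.inRange(hsv,lo,hi)
    n,l,st,c=cv2.connectedComponentsWithStats(m)
    return [(st[i,4],np.round(c[i]+[x,y],2).tolist()) for i in range(1,n) if st[i,4]>=amin]
E
cat > fit.py <<'E'
from h import *
from scipy.optimize import least_squares
def M(p,X):
    c,s=np.cos(p[2]),np.sin(p[2]); X=np.array(X,float)/1000
    return np.c_[p[0]+c*X[:,0]-s*X[:,1],p[1]+s*X[:,0]+c*X[:,1],X[:,2]]
E
python3 - <<'E'
from fit import *
t=cv2.imread("pics/raw_top0.png"); s=cv2.imread("pics/raw_scene0.png")
RT=(112,170,80,110); RS=(88,222,125,95)
for nm,lo,hi in(("orange/red",(0,140,120),(16,255,255)),("yellow",(14,110,70),(30,255,255)),("green",(45,60,50),(85,255,255)),("blue",(105,90,60),(130,255,255)),("dark",(0,0,0),(180,110,62))):
    print(nm,"T",blobs(t,lo,hi,RT,6),"S",blobs(s,lo,hi,RS,6))
tp=lambda u,v:((u+.5)/5-.5+115,(v+.5)/5-.5+172); sp=lambda u,v:((u+.5)/6-.5+88,(v+.5)/6-.5+222)
top=[((-20,82,8),tp(45,243)),((-60,-105,50),tp(312,310)),((118,82,50),tp(40,28)),((118,-92,50),tp(308,35)),((-78,-118,36),tp(331,339))]
sc=[((-20,82,8),sp(165,430)),((-60,-105,50),sp(632,208)),((118,82,50),sp(22,177)),((51,50,25),sp(165,263)),((51,0,25),sp(278,220)),((51,-50,25),sp(390,180))]
def res(p):
    return np.r_[(proj("top",M(p,[a for a,_ in top]))-[b for _,b in top]).ravel(),(proj("scene",M(p,[a for a,_ in sc]))-[b for _,b in sc]).ravel()]
r=least_squares(res,[.5,.25,0],loss="soft_l1"); print(r.x,np.degrees(r.x[2])); print(np.round(res(r.x).reshape(-1,2),1).tolist())
print("cap tri",tri(sp(632,208),tp(312,310)),"ball",tri(sp(470,33),tp(323,93)))
E
```

```text
orange/red T [(np.int32(7), [179.14, 190.0]), (np.int32(14), [160.5, 240.0])] S [(np.int32(10), [165.8, 227.0]), (np.int32(6), [176.17, 281.33])]
yellow T [(np.int32(6), [178.5, 190.0]), (np.int32(44), [157.2, 258.25])] S [(np.int32(9), [115.0, 266.0]), (np.int32(45), [186.87, 294.44])]
green T [(np.int32(36), [158.19, 250.81])] S [(np.int32(22), [182.5, 289.09])]
blue T [(np.int32(40), [155.93, 265.62])] S [(np.int32(13), [191.62, 300.31])]
dark T [] S [(np.int32(6), [92.17, 239.33]), (np.int32(13), [92.38, 244.77])]
[ 0.4974503   0.38855741 -0.04209048] -2.411606730502579
[[-0.5, 1.0], [-0.5, -0.0], [0.2, -0.4], [0.5, -0.7], [0.5, 0.5], [-0.2, -0.9], [-0.0, -0.8], [-0.5, -0.5], [0.1, 1.2], [0.5, 0.8], [0.0, 0.3]]
cap tri (array([0.43345957, 0.2855771 , 0.04714157]), np.float64(0.0007285491561026606)) ball (array([0.56751887, 0.27914427, 0.06689929]), np.float64(0.0019767636108445424))
```

Run:
```python
from h import *
t=cv2.imread("pics/raw_top0.png"); R=(335,150,100,110)
te=blobs(t,(85,70,40),(110,255,255),R,15); wh=blobs(t,(0,0,190),(180,45,255),R,6)
print(te,wh)
x,y,w,h=R; hsv=cv2.cvtColor(t[y:y+h,x:x+w],cv2.COLOR_BGR2HSV)
print("board rim",[ (np.round(plane("top",uv,.098),3)).tolist() for uv in ((343,160),(418,157),(352,256),(432,253))])
for a,c in te:
    T=plane("top",c,.115); b=min(wh,key=lambda b:np.hypot(*(np.array(b[1])-c)) if b[0]<60 else 99)[1]
    W=plane("top",b,.115); d=W-T; print("teal",T.round(4),"white",W.round(4),"len",np.linalg.norm(d).round(4),"yaw",np.degrees(np.arctan2(d[1],d[0])).round(1))
```

```text
[(np.int32(59), [373.88, 177.29]), (np.int32(59), [407.36, 209.71]), (np.int32(62), [377.58, 235.77])] [(np.int32(18), [344.0, 150.5]), (np.int32(101), [357.98, 154.47]), (np.int32(10), [375.4, 152.9]), (np.int32(97), [414.41, 163.82]), (np.int32(8), [338.75, 166.0]), (np.int32(34), [370.91, 169.68]), (np.int32(8), [432.25, 181.62]), (np.int32(50), [424.42, 191.04]), (np.int32(10), [431.2, 198.9]), (np.int32(31), [400.58, 204.68]), (np.int32(29), [336.41, 209.31]), (np.int32(23), [347.52, 223.13]), (np.int32(20), [340.75, 226.8]), (np.int32(34), [373.91, 228.12]), (np.int32(8), [362.0, 258.62])]
board rim [[0.646, -0.234, 0.098], [0.651, -0.467, 0.098], [0.353, -0.239, 0.098], [0.357, -0.473, 0.098]]
teal [ 0.584  -0.3186  0.115 ] white [ 0.6079 -0.3118  0.115 ] len 0.0249 yaw 15.9
teal [ 0.4833 -0.4081  0.115 ] white [ 0.4987 -0.3898  0.115 ] len 0.0239 yaw 49.9
teal [ 0.4086 -0.3135  0.115 ] white [ 0.431  -0.3049  0.115 ] len 0.024 yaw 21.1
```

Emit:
jog_arm(
  deltas=[0.4,0.3,0,0,0,0],
)

```text
time: 0.18
tool_pos: [0.2404, -0.4591, 0.237]
tool_rot: [3.141, 0.003, 0.407]
contact_force: [0.4, -0.5, 0.5]
opening: 0.0917
```

```bash
cat > cells.py <<'E'
from h import *
def cells(t,R=(335,150,100,110),z=.113):
    x,y,w,h=R; big=cv2.resize(t[y:y+h,x:x+w],None,fx=4,fy=4,interpolation=cv2.INTER_CUBIC)
    hsv=cv2.cvtColor(big,cv2.COLOR_BGR2HSV)
    m1=cv2.inRange(hsv,(82,60,30),(115,255,255)); m2=cv2.inRange(hsv,(0,0,150),(180,60,255))
    n,l,st,c=cv2.connectedComponentsWithStats(m1); out=[]
    f=lambda q:plane("top",((q[0]+.5)/4-.5+x,(q[1]+.5)/4-.5+y),z)
    for i in range(1,n):
        if st[i,4]<400: continue
        near=cv2.dilate((l==i).astype(np.uint8),np.ones((61,61)))
        k,l2,s2,c2=cv2.connectedComponentsWithStats(m2&(near*255))
        j=1+np.argmin([np.hypot(*(c2[q]-c[i]))+(999 if s2[q,4]<150 else 0) for q in range(1,k)])
        u=cv2.morphologyEx(((l==i)|(l2==j)).astype(np.uint8),cv2.MORPH_CLOSE,np.ones((9,9)))
        cn=max(cv2.findContours(u,0,2)[0],key=cv2.contourArea)[:,0]
        W=np.array([f(q)[:2] for q in cn],np.float32)*1000
        (cx,cy),(a,b),an=cv2.minAreaRect(W); an+=90*(b>a); d=f(c2[j])-f(c[i])
        if np.dot(d[:2],[np.cos(np.radians(an)),np.sin(np.radians(an))])<0: an-=180
        out.append((round(cx,1),round(cy,1),round(max(a,b),1),round(min(a,b),1),round((an+180)%360-180,1)))
    return out
E
python3 - <<'E'
from cells import *
print(cells(cv2.imread("pics/raw_top0.png")))
s=snap("scene","s1"); t=snap("top","t1"); print(cells(t))
u=proj("scene",[[.5,-.35,.1]])[0]; print(u)
x,y=int(u[0]-60),int(u[1]-45)
cv2.imwrite("pics/b_s1.png",crop(s,x,y,120,90,6))
E
```

```text
[(592.7, -315.1, 48.8, 29.3, 13.2), (489.0, -402.0, 47.4, 28.8, 56.5), (417.5, -309.5, 48.0, 28.3, 24.5)]
[(592.7, -315.1, 48.8, 29.3, 13.2), (488.5, -401.3, 47.6, 28.9, 53.9), (417.5, -309.5, 48.0, 28.3, 24.5)]
[336.99325031 163.60831513]
```

View pics/b_s1.png

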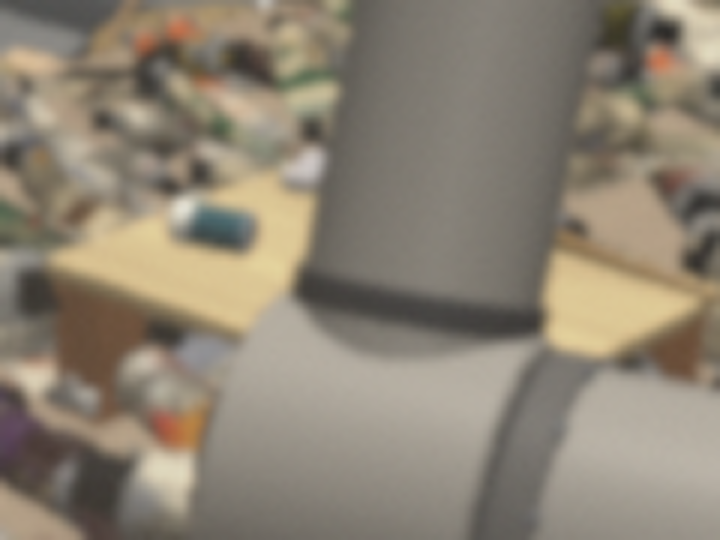

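One cell is visible, at crop (212,224), with its pale end to the left. The arm hides the other two, so I'll work from the top view. I'm moving over cell 3.

Emit:
jog_arm(
  deltas=[0.4,0.4,0,0,0,0,0.8,0.8,0,0,0,0,1,1,0,0,0,0,1,1,0,0,0,0.013],
)

```text
time: 0.62
tool_pos: [0.3461, -0.3526, 0.2376]
tool_rot: [-3.14, -0.001, 0.436]
contact_force: [-0.6, -0.2, 0.3]
opening: 0.092
```

Emit:
jog_arm(
  deltas=[0.4,0.3,0,0,0,0,0.75,0.48,0,0,0,0,0.75,0.48,-0.5,0,0,0,0.75,0.48,-0.5,0,0,0,0.75,0.48,-0.5,0,0,0],
)

```text
time: 1.03
tool_pos: [0.4175, -0.3062, 0.1848]
tool_rot: [-3.135, 0.003, 0.435]
contact_force: [0.1, 0.8, 0.0]
opening: 0.0916
```

Run:
```python
from cells import *
s=robot.observe(); print(s["tool_pos"],s["tool_rot"],s["qpos"])
print(tri(((212+.5)/6-.5+276,(224+.5)/6-.5+118),(372.8,174.5)))
t=snap("top","t2"); print(cells(t)); c=proj("top",[s["tool_pos"]])[0]; print(c)
cv2.imwrite("pics/c2.png",crop(t,335,150,100,110,5))
```

```text
[ 0.41749868 -0.30621255  0.18477613] [-3.13452978e+00  3.10669419e-03  4.34769841e-01] [-7.80649609e-01  3.82464921e-01  1.61884352e+00 -4.98975178e-04
  1.14798676e+00  3.55594342e-01]
(array([ 0.59198895, -0.31751256,  0.11367008]), np.float64(0.0028487779671160438))
[(593.5, -316.1, 48.8, 29.7, 19.2)]
[382.85512855 230.04244098]
```

View pics/c2.png

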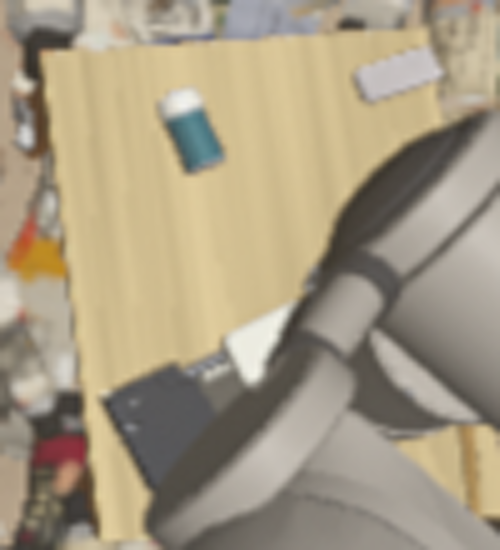

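The view shows the arm hiding cells 2 and 3, with cell 1 clear at (190,130). I'll descend on the measured position of cell 3 and grip.

Emit:
jog_arm(
  deltas=[-0.02,-0.04,-0.3,0,0,0,-0.02,-0.04,-0.6,0,0,0,-0.02,-0.04,-0.73,0,0,0,-0.02,-0.04,-0.73,0,0,0],
)

```text
time: 1.42
tool_pos: [0.4151, -0.3123, 0.1134]
tool_rot: [-3.138, 0.002, 0.431]
contact_force: [-0.0, 0.1, -0.2]
opening: 0.0918
```

Emit:
jog_arm(
  deltas=[0,0,0,0,0,0,0,0,0,0,0,0,0,0,0,0,0,0,0,0,0,0,0,0,0,0,0,0,0,0],
  claw=0.2,
  newtons=40,
)

```text
time: 1.83
tool_pos: [0.4173, -0.3123, 0.1158]
tool_rot: [3.14, -0.001, 0.433]
contact_force: [-0.4, 0.2, 0.4]
opening: 0.0634
```

Emit:
jog_arm(
  deltas=[0,0,0,0,0,0,0,0,0,0,0,0,0,0,0,0,0,0,0,0,0,0,0,0,0,0,0,0,0,0],
)

```text
time: 2.25
tool_pos: [0.417, -0.3119, 0.1147]
tool_rot: [-3.142, 0.0, 0.433]
contact_force: [0.3, 0.4, 0.7]
opening: 0.03
```

Emit:
jog_arm(
  deltas=[-0.02,-0.01,-0.03,0,0,0,-0.02,-0.01,-0.03,0,0,0,-0.02,-0.01,-0.03,0,0,0,-0.02,-0.01,-0.03,0,0,0,-0.02,-0.01,-0.03,0,0,0],
)

```text
time: 2.67
tool_pos: [0.4164, -0.3125, 0.1135]
tool_rot: [3.139, -0.003, 0.433]
contact_force: [1.8, 6.6, 13.8]
opening: 0.0254
```

Emit:
jog_arm(
  deltas=[0,0,0,0,0,0,0,0,0.3,0,0,0,0,0,0.6,0,0,0,0,0,0.9,0,0,0,0,0,0.9,0,0,0],
)

```text
time: 3.08
tool_pos: [0.4169, -0.3149, 0.2072]
tool_rot: [3.132, -0.003, 0.433]
contact_force: [1.6, -0.2, -0.2]
opening: 0.0251
```

Run:
```python
from h import *
for i in range(3):
    s=robot.observe(); print(s["tool_pos"],s["tool_rot"],s["opening"],s["time"],s["contact_force"]); robot.read_camera("top") if i<2 else 0
```

```text
[ 0.41691478 -0.31486576  0.20723764] [ 3.13205486 -0.00337213  0.43339017] 0.025146114566001448 3.0833 [ 1.575551   -0.19218501 -0.15307163]
[ 0.41610231 -0.31410904  0.20456337] [ 3.13534654e+00 -2.14540995e-03  4.33321696e-01] 0.02522678170637372 3.1333 [-0.14809404  0.01648848 -1.60423209]
[ 0.415226   -0.31324607  0.20251389] [ 3.13925511e+00 -7.74773691e-04  4.33282429e-01] 0.025134867816412814 3.1833 [-0.27190467  0.32945685 -0.74548928]
```

Emit:
jog_arm(
  deltas=[0.02,0.35,0,0,0,0,0.05,0.7,0,0,0,-0.04,0.1,1,0,0,0,-0.08,0.1,1,0,0,0,-0.12],
)

```text
time: 3.52
tool_pos: [0.424, -0.2078, 0.2]
tool_rot: [-3.136, 0.002, 0.244]
contact_force: [0.1, 0.4, -0.5]
opening: 0.0252
```

Emit:
jog_arm(
  deltas=[0.02,0.35,0,0,0,-0.05,0.05,0.7,0,0,0,-0.1,0.1,1,0,0,0,-0.15,0.1,1,0,0,0,-0.182],
)

```text
time: 3.85
tool_pos: [0.4339, -0.1082, 0.2001]
tool_rot: [-3.138, 0.004, -0.042]
contact_force: [0.4, -0.6, -0.8]
opening: 0.0251
```

Emit:
jog_arm(
  deltas=[0.02,0.35,0,0,0,0,0.05,0.7,0,0,0,0,0.1,1,0,0,0,0,0.1,1,0,0,0,0],
)

```text
time: 4.18
tool_pos: [0.4441, -0.0086, 0.2002]
tool_rot: [-3.139, 0.003, -0.038]
contact_force: [-0.6, -0.1, -0.4]
opening: 0.0249
```

Emit:
jog_arm(
  deltas=[0.02,0.35,0,0,0,0,0.05,0.7,0,0,0,0,0.1,1,0,0,0,0,0.1,1,0,0,0,0],
)

```text
time: 4.52
tool_pos: [0.4545, 0.0908, 0.2003]
tool_rot: [-3.14, 0.002, -0.038]
contact_force: [-0.9, 0.1, -1.0]
opening: 0.0251
```

Emit:
jog_arm(
  deltas=[0.02,0.35,0,0,0,0,0.05,0.7,0,0,0,0,0.1,1,0,0,0,0,0.1,1,0,0,0,0],
)

```text
time: 4.85
tool_pos: [0.4649, 0.1905, 0.2003]
tool_rot: [-3.141, 0.002, -0.038]
contact_force: [-0.5, 0.2, -0.6]
opening: 0.0251
```

Emit:
jog_arm(
  deltas=[0.02,0.35,0,0,0,0,0.05,0.7,0,0,0,0,0.1,1,0,0,0,0,0.1,1,0,0,0,0],
)

```text
time: 5.18
tool_pos: [0.4751, 0.2903, 0.2001]
tool_rot: [-3.141, 0.001, -0.038]
contact_force: [-1.1, -1.1, -0.3]
opening: 0.0253
```

Emit:
jog_arm(
  deltas=[0.02,0.35,0,0,0,0,0.05,0.7,-0.3,0,0,0,0.1,1,-0.6,0,0,0,0.1,1,-0.7,0,0,0],
)

```text
time: 5.52
tool_pos: [0.4837, 0.3887, 0.1267]
tool_rot: [3.139, 0.004, -0.039]
contact_force: [-1.1, -2.0, -0.9]
opening: 0.0249
```

Run:
```python
from h import *
S=snap("scene","s3"); t=snap("top","t3")
s=robot.observe(); print(s["tool_pos"],s["tool_rot"],s["opening"],s["time"],s["contact_force"],s["qpos"])
for n in P: print(proj(n,[s["tool_pos"]]))
u=proj("scene",[s["tool_pos"]])[0]; v=proj("top",[s["tool_pos"]])[0]
cv2.imwrite("pics/g3.png",np.hstack([crop(S,int(u[0]-45),int(u[1]-40),80,100,5),crop(t,int(v[0]-40),int(v[1]-40),78,100,5)]))
```

```text
[0.48303676 0.38569158 0.12679752] [ 3.13597184  0.00741449 -0.03983541] 0.02520114434927295 5.6167 [ 0.01449537  0.06718722 -0.92114966] [ 5.50166120e-01  6.14614374e-01  1.39260329e+00 -5.99336799e-04
  1.14366323e+00  2.16102783e+00]
[[142.27027822 234.78560375]]
[[136.62985214 214.32245784]]
```

View pics/g3.png

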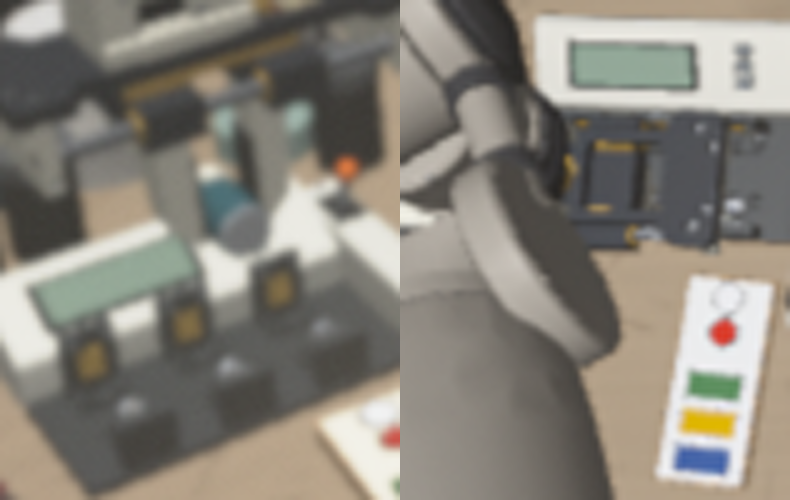

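The left panel shows the cell in the jaws with its flat grey end facing the robot, centred at crop (240,228), and its white nub end away from the robot. The orientation is right.

```bash
cat >> h.py <<'E'
from scipy.spatial.transform import Rotation as Ro
def flat_off(uv,pos,rot):
    "flat-end centre in tool x,z (mm), by ray cut with plane tool y=0"
    R=Ro.from_euler("xyz",rot).as_matrix(); o,d=ray("scene",uv); y=R[:,1]
    X=o+d*np.dot(pos-o,y)/np.dot(d,y); return (R.T@(X-pos))*1000
def disc(S,c,r=8):
    big=crop(S,int(c[0])-r,int(c[1])-r,2*r+1,2*r+1,8); return big
E
python3 - <<'E'
from h import *
s=robot.observe(); S=cv2.imread("pics/raw_s3.png")
print(flat_off((144.6,239.2),s["tool_pos"],s["tool_rot"]))
x0,y0=135,230; hsv=cv2.cvtColor(S[y0:y0+18,x0:x0+20],cv2.COLOR_BGR2HSV)
print(hsv[:,:,2]); print(hsv[:,:,1])
E
```

```text
[-1.01182113e+01 -2.64371514e-14  6.99927271e+00]
[[126 127 143 151 142 133 125 120 114  99  77  65  69  92 117 131 135 135
  144 172]
 [126 112 114 123 122 120 118 116 110  98  83  70  70  89 116 131 135 136
  145 177]
 [125 109 104 111 115 118 118 118 113 108  97  83  74  88 115 130 136 138
  152 188]
 [126 108 100 107 113 116 117 117 118 116 110 100  86  90 111 128 136 145
  171 208]
 [127 110  98 103 111 115 117 119 120 123 124 116 107 102 112 128 140 160
  195 222]
 [129 114  98  99 106 111 114 119 126 133 136 131 123 114 116 128 148 181
  217 230]
 [131 119 102  96 102 108 115 124 132 137 133 128 121 117 118 133 166 206
  226 233]
 [134 123 101  92  98 106 119 132 136 132 124 118 115 114 118 139 182 219
  231 234]
 [133 124 105  89  93 105 121 132 131 122 116 113 112 112 116 142 192 223
  233 234]
 [134 126 105  89  88 101 120 127 120 114 113 112 111 112 116 146 195 225
  233 235]
 [134 128 110  95  90 100 114 119 115 111 111 112 112 112 117 147 197 226
  234 234]
 [136 134 128 122 118 111 114 114 112 111 111 110 112 112 124 160 209 228
  233 233]
 [143 155 164 171 168 147 127 
[... 915 characters left out ...]
10  9]
 [23 23 10 36 65 70 54 35 24 15  8  4  2  2  2  9 14 12  9  9]
 [21 23 15 29 58 56 38 19 12  8  4  2  2  0  2  7 13  9  9  9]
 [23 24 19 17 43 38 26 14  4  2  0  2  2  2  2  7 13  9  9  9]
 [23 24 19  8 23 28 11  6  2  2  0  2  2  2  2  7 10 10  9  9]
 [21 21 20 15 11  9  7  4  2  0  0  2  0  2  6  8 13  9  9  9]
 [18 18 19 15 12 10  6  4  0  0  2  0  0  2  6  9 13  9  9  9]
 [14 16 17 14 14 12 10  8  2  0  2  4  6  6 10 10 13 11 15 16]
 [16 14 14 10 10  9 13 12  7  7  6  9 10 10 12 13 13 13 13 13]
 [19 14 16  9 10  9 10 12 12 11 11 13 14 12 12 13 12 14 14 13]
 [22 14 14 10  9  9  9 10  9 10 14 14 14 12 12 11 15 14 16 13]
 [28 19 14 15 10  9  9  9  9  9 10 14 13  9 10 11 16 26 39 32]]
```

Run:
```python
from h import *
s=robot.observe(); pos=s["tool_pos"]; R=Ro.from_euler("xyz",[np.pi,0,-.042]).as_matrix()
print(flat_off((145.4,238.9),pos,s["tool_rot"]))
for g,h in((-25,-2),(-22,-2),(-11,7)):
  for p in(0,15,30):
    a=np.radians(p); u=R@np.array([np.cos(a),0,-np.sin(a)]); F=pos+R@np.array([g,0,h])/1000 if g==-11 else pos+R@np.array([0,0,h])/1000+u*g/1000
    n=R@np.array([-np.sin(a),0,-np.cos(a)])
    print(g,p,np.round(proj("scene",[F,F+.0131*n,F+.036*u+.0131*n,F+.048*u,F+.0131*R[:,1],F-.0131*R[:,1]]),1).tolist())
S=cv2.imread("pics/raw_s3.png"); cv2.imwrite("pics/z3.png",cv2.convertScaleAbs(crop(S,118,212,48,40,15),alpha=1.3,beta=0))
```

```text
[-1.51359894e+01  1.15057513e-14  3.74502557e+00]
-25 0 [[147.0, 238.6], [146.4, 233.7], [139.4, 227.2], [137.9, 230.0], [152.4, 236.7], [141.6, 240.6]]
-25 15 [[147.2, 240.9], [147.2, 236.8], [140.0, 227.0], [137.7, 227.9], [152.5, 238.9], [141.8, 242.9]]
-25 30 [[147.0, 242.7], [147.7, 239.7], [140.7, 227.2], [137.8, 226.3], [152.3, 240.7], [141.6, 244.7]]
-22 0 [[146.4, 238.1], [145.8, 233.1], [138.8, 226.7], [137.3, 229.5], [151.8, 236.1], [141.0, 240.1]]
-22 15 [[146.6, 240.1], [146.6, 235.9], [139.4, 226.2], [137.1, 227.1], [151.9, 238.1], [141.2, 242.1]]
-22 30 [[146.4, 241.6], [147.1, 238.6], [140.2, 226.2], [137.3, 225.3], [151.7, 239.7], [141.0, 243.6]]
-11 0 [[144.7, 239.4], [144.1, 234.5], [137.3, 228.1], [135.8, 230.8], [150.0, 237.5], [139.4, 241.4]]
-11 15 [[144.7, 239.4], [144.8, 235.3], [137.7, 225.6], [135.4, 226.6], [150.0, 237.5], [139.4, 241.4]]
-11 30 [[144.7, 239.4], [145.4, 236.4], [138.5, 224.0], [135.7, 223.1], [150.0, 237.5], [139.4, 241.4]]
```

View pics/z3.png

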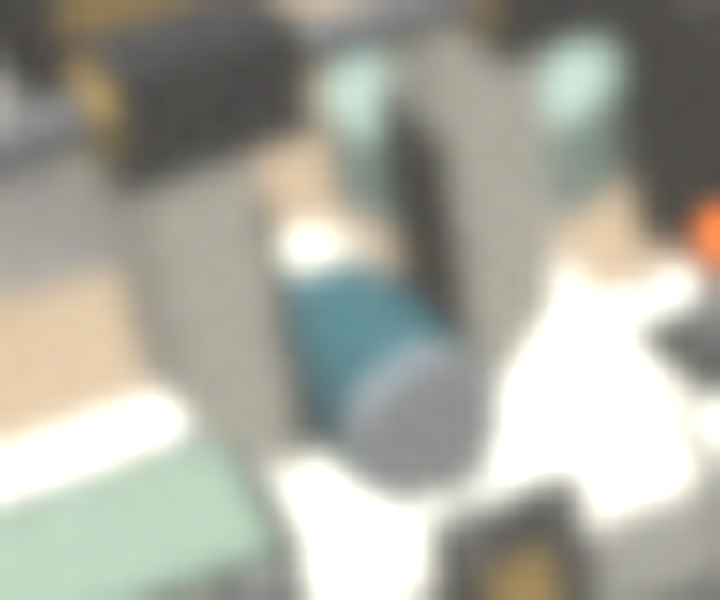

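The zoom shows a level cell between the fingers, with the flat grey disc centred at (412,418). Within calibration error this fits my predicted offset. I'm tilting to 35° above bay 0.

Emit:
jog_arm(
  deltas=[0.2,0.2,0,-0.003,-0.078,0,0.4,0.4,0,-0.006,-0.156,0,0.5,0.51,-0.1,-0.01,-0.234,0,0.5,0.51,-0.2,-0.013,-0.312,0,0.5,0.51,-0.2,-0.016,-0.389,0],
)

```text
time: 6.03
tool_pos: [0.5358, 0.435, 0.1115]
tool_rot: [3.135, -0.566, -0.043]
contact_force: [0.9, -1.2, -0.9]
opening: 0.0252
```

Emit:
jog_arm(
  deltas=[0,0,0,0,0,0,0,0,0,0,0,0,0,0,0,0,0,0,0,0,0,0,0,0,0,0,0,0,0,0],
)

```text
time: 6.45
tool_pos: [0.5376, 0.4357, 0.1132]
tool_rot: [3.137, -0.563, -0.047]
contact_force: [-0.2, 0.5, -0.4]
opening: 0.0252
```

```bash
cat > st.py <<'E'
from h import *
def avg(n=4):
    a=[]
    for i in range(n):
        s=robot.observe(); a.append(np.r_[s["tool_pos"]*1000,s["tool_rot"],s["contact_force"],s["opening"]*1000]); robot.read_camera("top") if i<n-1 else 0
    a=np.array(a); return a.mean(0),a.std(0),s
MP=np.array([.49745,.38856,-.04209])
def loc(p):
    c,q=np.cos(MP[2]),np.sin(MP[2]); d=np.array(p[:2])-MP[:2]*1000; return np.array([c*d[0]+q*d[1],-q*d[0]+c*d[1],p[2]])
if __name__=="__main__":
    m,sd,s=avg(); print("t",round(s["time"],1),"pos",m[:3].round(1),"meter",loc(m).round(1),"rot",m[3:6].round(3),"F",m[6:9].round(1),"op",m[9].round(1),"sd",sd[:3].round(1))
E
python3 st.py
python3 - <<'E'
from fit import *
tp=lambda u,v:((u+.5)/5-.5+115,(v+.5)/5-.5+172); sp=lambda u,v:((u+.5)/6-.5+88,(v+.5)/6-.5+222)
top=[((-20,82,8),tp(45,243)),((-60,-105,50),tp(312,310)),((118,82,50),tp(40,28)),((118,-92,50),tp(308,35)),((-78,-118,36),tp(331,339))]
sc=[((-20,82,8),sp(165,430)),((-60,-105,50),sp(632,208)),((118,82,50),sp(22,177)),((51,50,25),sp(165,263)),((51,0,25),sp(278,220)),((51,-50,25),sp(390,180))]
for n,L in(("top",top),("scene",sc)):
    f=lambda p:(proj(n,M(p,[a for a,_ in L]))-[b for _,b in L]).ravel()
    r=least_squares(f,[.5,.39,0]); b=M(r.x,[(26,50,25),(26,0,25),(26,-50,25)]); print(n,r.x.round(4),b.round(4).tolist())
E
```

```text
t 6.6 pos [537.2 435.8 112.8] meter [ 37.7  48.8 112.8] rot [ 3.136 -0.563 -0.046] F [ 0.   0.6 -0.6] op 25.1 sd [0.3 0.  0.3]
top [ 0.4977  0.3887 -0.0416] [[0.5257, 0.4376, 0.025], [0.5236, 0.3876, 0.025], [0.5216, 0.3377, 0.025]]
scene [ 0.4974  0.3886 -0.0469] [[0.5257, 0.4374, 0.025], [0.5234, 0.3874, 0.025], [0.521, 0.3375, 0.025]]
```

Emit:
jog_arm(
  deltas=[-0.05,0.01,-0.2,0,-0.03,0,-0.05,0.01,-0.4,0,-0.03,0,-0.05,0.01,-0.58,0,-0.03,0,-0.05,0.01,-0.58,0,-0.03,0,-0.05,0.01,-0.58,0,-0.03,0],
)

```text
time: 7.02
tool_pos: [0.5341, 0.4379, 0.0568]
tool_rot: [3.134, -0.601, -0.042]
contact_force: [0.8, 0.2, -0.7]
opening: 0.025
```

```bash
python3 st.py
python3 - <<'E'
from h import *
S=snap("scene","s4"); cv2.imwrite("pics/z4.png",cv2.convertScaleAbs(crop(S,85,215,90,70,8),alpha=1.2,beta=0))
E
```

```text
t 7.2 pos [534.5 438.4  58. ] meter [34.9 51.3 58. ] rot [ 3.136 -0.602 -0.043] F [-0.1  0.1 -0.6] op 25.2 sd [0.2 0.3 0.8]
```

View pics/z4.png

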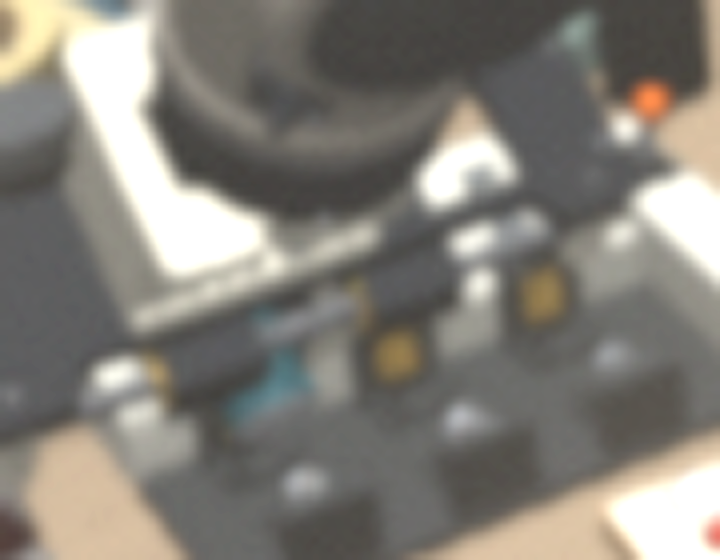

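The gripper hides most of the cell, but its flat end, near (255,420), looks clear of the spring at (305,485). I'm inserting it diagonally.

Emit:
jog_arm(
  deltas=[-0.02,0,-0.06,0,0,0,-0.07,0,-0.12,0,0,0,-0.12,0,-0.15,0,0,0,-0.17,0,-0.17,0,0,0,-0.18,0,-0.18,0,0,0],
)

```text
time: 7.63
tool_pos: [0.5216, 0.4408, 0.0463]
tool_rot: [3.128, -0.582, -0.033]
contact_force: [0.6, -0.4, -0.7]
opening: 0.025
```

```bash
python3 st.py
```

```text
t 7.8 pos [522.  440.8  46.5] meter [22.3 53.2 46.5] rot [ 3.128 -0.582 -0.033] F [ 0.2 -0.5 -0.5] op 25.1 sd [0.3 0.  0.1]
```

Run:
```python
from h import *
s=robot.observe(); print(s["qpos"].round(3),s["joint_efforts"].round(1),s["contact_force"],s["torque"],s["qvel"].round(3))
```

```text
[ 0.771  0.716  1.641 -0.893  0.547  3.104] [  0.1 -55.1 -18.4  -1.4  -0.1   0. ] [ 0.17590588 -0.12685622 -0.25274514] [ 0.05303522  0.41616705 -0.00413044] [-0.005  0.003 -0.002 -0.001 -0.002 -0.001]
```

Emit:
jog_arm(
  deltas=[0,0,0,0,0,0,0,0,0,0,0,0],
)

```text
time: 7.95
tool_pos: [0.5225, 0.4407, 0.0466]
tool_rot: [3.129, -0.583, -0.034]
contact_force: [0.4, 0.8, -0.9]
opening: 0.0251
```

```bash
python3 st.py
```

```text
t 8.1 pos [522.5 440.6  46.6] meter [22.8 53.1 46.6] rot [ 3.129 -0.582 -0.034] F [ 0.3 -0.  -0.6] op 25.1 sd [0. 0. 0.]
```

The wrist is the cause: q6 is at 3.104, against a limit of 3.11. I'll fit a small kinematic model from the logged samples and check which bays, tilts and half-turns are reachable.

```bash
cat > kin.py <<'E'
from h import *
from scipy.optimize import least_squares
D=[([-1.304,.3425,1.5245,0,1.275,-.146],[.211,-.4805,.2375],[-3.14,0,.413]),
([-.78065,.38246,1.61884,-.0005,1.14799,.35559],[.4175,-.30621,.18478],[-3.1345,.0031,.43477]),
([.55017,.61461,1.3926,-.0006,1.14366,2.16103],[.48304,.38569,.1268],[3.13597,.0074,-.0398]),
([.771,.716,1.641,-.893,.547,3.104],[.5222,.4407,.0465],[3.128,-.582,-.033])]
E_=lambda a,t:Ro.from_euler(a,t)
def fkR(q): return E_('z',q[0])*E_('y',q[1]+q[2])*E_('z',q[3])*E_('y',q[4])*E_('z',-q[5]+np.pi/2) if MODE else None
MODE=1
SG=[1,1,1]
def fk(q,k):
    a1,d1,L2,a3,L4,d6,off=k
    R1=E_('z',q[0]);R2=R1*E_('y',q[1]);R3=R1*E_('y',q[1]+q[2]);R4=R3*E_('z',SG[0]*q[3]);R5=R4*E_('y',q[4]);R6=R5*E_('z',SG[1]*q[5]+SG[2]*np.pi/2)
    p=R1.apply([a1,off,d1])+R2.apply([0,0,L2])+R3.apply([a3,0,L4])+R5.apply([0,0,d6]); return p,R6
def fit():
    f=lambda k:np.concatenate([fk(q,k)[0]-p for q,p,_ in D]+[(k-K0)*.002])
    return least_squares(f,K0)
K0=np.array([0,.2,.4,0,.4,.15,.077])
if __name__=="__main__":
  for s0 in(1,-1):
   for s1 in(1,-1):
    for s2 in (1,-1):
     SG[:]=[s0,s1,s2]; r=fit()
     e=[np.degrees((fk(q,r.x)[1].inv()*E_('xyz',o)).magnitude()).round(1) for q,p,o in D]
     print(SG,r.x.round(3),(r.fun[:12]*1000).round(1),e)
E
python3 kin.py
```

```text
[1, 1, 1] [-0.001  0.223  0.506  0.046  0.381  0.307  0.077] [-0.3 -0.2  0.   0.   0.2  0.  -0.1  0.1 -0.   0.   0.1 -0. ] [np.float64(0.1), np.float64(0.0), np.float64(0.0), np.float64(0.1)]
[1, 1, -1] [-0.001  0.223  0.506  0.046  0.381  0.307  0.077] [-0.3 -0.2  0.   0.   0.2  0.  -0.1  0.1 -0.   0.   0.1 -0. ] [np.float64(180.0), np.float64(180.0), np.float64(180.0), np.float64(180.0)]
[1, -1, 1] [-0.001  0.223  0.506  0.046  0.381  0.307  0.077] [-0.3 -0.2  0.   0.   0.2  0.  -0.1  0.1 -0.   0.   0.1 -0. ] [np.float64(16.7), np.float64(40.7), np.float64(112.4), np.float64(4.3)]
[1, -1, -1] [-0.001  0.223  0.506  0.046  0.381  0.307  0.077] [-0.3 -0.2  0.   0.   0.2  0.  -0.1  0.1 -0.   0.   0.1 -0. ] [np.float64(163.3), np.float64(139.3), np.float64(67.6), np.float64(175.7)]
[-1, 1, 1] [ 0.305 -0.744  0.461 -0.269 -0.056 -0.247  0.07 ] [-15.3  31.7 -26.8  15.6 -23.8  13.6  22.1   6.6  20.2 -23.9   2.2  -6.9] [np.float64(0.1), np.float64(0.1), np.float64(0.1), np.float64(102.3)]
[-1, 1, -1] [ 0.305 -0.744  0.461 -0.269 -0.056 -0.247  0.07 ] [-15.3  31.7 -26.8  15.6 -23.8  13.6  22.1   6.6  20.2 -23.9   2.2  -6.9] [np.float64(180.0), np.float64(180.0), np.float64(180.0), np.float64(96.6)]
[-1, -1, 1] [ 0.305 -0.744  0.461 -0.269 -0.056 -0.247  0.07 ] [-15.3  31.7 -26.8  15.6 -23.8  13.6  22.1   6.6  20.2 -23.9   2.2  -6.9] [np.float64(16.7), np.float64(40.7), np.float64(112.4), np.float64(106.0)]
[-1, -1, -1] [ 0.305 -0.744  0.461 -0.269 -0.056 -0.247  0.07 ] [-15.3  31.7 -26.8  15.6 -23.8  13.6  22.1   6.6  20.2 -23.9   2.2  -6.9] [np.float64(163.3), np.float64(139.3), np.float64(67.6), np.float64(93.0)]
```

```bash
cat > ik.py <<'E'
from kin import *
KX=fit().x
lo=np.array([-2.53,-.77,.04,-1,.28,-3.11]); hi=np.array([2.53,2.02,2.7,4.14,2.66,3.11])
def ik(p,R,q0=(.6,.7,1.5,-.5,.8,1)):
    best=None
    for q4 in(-.5,.6,2.5):
        g=np.array(q0,float); g[3]=q4; g[5]=0
        f=lambda q:np.r_[(fk(q,KX)[0]-p)*10,(fk(q,KX)[1].inv()*R).as_rotvec()]
        r=least_squares(f,g); q=r.x.copy(); q[3]=(q[3]+np.pi)%(2*np.pi)-np.pi; q[5]=(q[5]+np.pi)%(2*np.pi)-np.pi
        if r.cost<1e-5 and q[4]>0: return q
def meter(x,y,z,c=-.04209): return np.array([.49745+np.cos(c)*x/1e3-np.sin(c)*y/1e3,.38856+np.sin(c)*x/1e3+np.cos(c)*y/1e3,z/1e3])
def Rt(th,flip=0): return E_('z',-.04209)*E_('y',-np.radians(th))*E_('xyz',[np.pi,0,0])*E_('z',np.pi*flip)
E
python3 - <<'E'
from ik import *
for y in(50,0,-50):
  for th in(35,30,25,20,10,0,-10):
    a=np.radians(35); C=(-2+23*np.cos(a),25.5+23*np.sin(a))
    q=ik(meter(C[0],y,C[1]),Rt(th)); print(y,th,None if q is None else q.round(2),"flip q6", None if q is None else (q[5]-np.pi if q[5]>0 else q[5]+np.pi).round(2))
E
```

```text
50 35 [ 0.78  0.72  1.68 -1.01  0.52 -3.04] flip q6 0.1
50 30 [ 0.75  0.71  1.64 -0.77  0.54  2.99] flip q6 -0.16
50 25 [ 0.72  0.71  1.59 -0.56  0.59  2.76] flip q6 -0.38
50 20 [ 0.69  0.72  1.53 -0.38  0.66  2.58] flip q6 -0.56
50 10 [ 0.64  0.75  1.41 -0.15  0.85  2.34] flip q6 -0.8
50 0 [0.59 0.81 1.28 0.   1.06 2.2 ] flip q6 -0.94
50 -10 [0.55 0.88 1.13 0.1  1.28 2.12] flip q6 -1.02
0 35 [ 0.72  0.68  1.8  -1.14  0.45 -2.95] flip q6 0.19
0 30 [ 0.69  0.67  1.75 -0.85  0.46  3.02] flip q6 -0.12
0 25 [ 0.66  0.67  1.7  -0.59  0.51  2.75] flip q6 -0.39
0 20 [ 0.63  0.67  1.65 -0.4   0.58  2.55] flip q6 -0.59
0 10 [ 0.58  0.7   1.52 -0.14  0.78  2.28] flip q6 -0.86
0 0 [0.53 0.75 1.39 0.   0.99 2.14] flip q6 -1.0
0 -10 [0.49 0.83 1.25 0.09 1.22 2.06] flip q6 -1.08
-50 35 [ 0.64  0.64  1.91 -1.31  0.38 -2.83] flip q6 0.31
-50 30 [ 0.61  0.62  1.86 -0.95  0.38  3.07] flip q6 -0.07
-50 25 [ 0.58  0.62  1.8  -0.63  0.43  2.74] flip q6 -0.4
-50 20 [ 0.55  0.63  1.75 -0.4   0.51  2.5 ] flip q6 -0.65
-50 10 [ 0.5   0.66  1.62 -0.14  0.72  2.21] flip q6 -0.93
-50 0 [0.46 0.71 1.49 0.   0.94 2.07] flip q6 -1.07
-50 -10 [0.42 0.78 1.35 0.08 1.17 1.99] flip q6 -1.15
```

Every bay is reachable at up to about 30° tilt. I'll back off to 29° and re-approach.

Emit:
jog_arm(
  deltas=[0.05,0,0.08,0,0.03,0,0.05,0,0.08,0,0.065,0,0.05,0,0.08,0,0.065,0],
)

```text
time: 8.35
tool_pos: [0.5294, 0.4413, 0.0564]
tool_rot: [3.128, -0.481, -0.035]
contact_force: [0.7, -0.4, 0.6]
opening: 0.0252
```

```bash
python3 st.py
```

```text
t 8.5 pos [528.3 440.5  55.2] meter [28.7 53.2 55.2] rot [ 3.126 -0.482 -0.034] F [-0.  -0.5 -0.2] op 25.3 sd [0.8 0.5 0.9]
```

Emit:
jog_arm(
  deltas=[-0.03,-0.03,-0.03,0.009,-0.013,0,-0.065,-0.03,-0.073,0.009,-0.013,0,-0.065,-0.03,-0.073,0.009,-0.013,0],
)

```text
time: 8.75
tool_pos: [0.5194, 0.437, 0.0457]
tool_rot: [3.138, -0.499, -0.037]
contact_force: [1.5, -0.3, -0.9]
opening: 0.0252
```

Emit:
jog_arm(
  deltas=[-0.03,0,-0.025,0,0,0,-0.06,0,-0.05,0,0,0,-0.06,0,-0.05,0,0,0],
)

```text
time: 9.0
tool_pos: [0.5154, 0.4386, 0.0429]
tool_rot: [-3.14, -0.502, -0.039]
contact_force: [3.6, 1.2, -0.5]
opening: 0.0253
```

```bash
python3 st.py
```

```text
t 9.2 pos [515.5 438.5  42.8] meter [15.9 50.7 42.8] rot [-3.14  -0.502 -0.04 ] F [ 5.1  1.9 -0.4] op 25.2 sd [0.1 0.  0.1]
```

Emit:
jog_arm(
  deltas=[0,-0.005,-0.02,0,0,0,0.011,-0.005,-0.05,0.002,0.055,0,0.018,-0.005,-0.069,0.004,0.1,0,0.018,-0.005,-0.069,0.004,0.1,0],
)

```text
time: 9.48
tool_pos: [0.5198, 0.4383, 0.037]
tool_rot: [-3.136, -0.342, -0.042]
contact_force: [4.2, 0.9, 2.8]
opening: 0.0253
```

```bash
python3 st.py
```

```text
t 9.6 pos [519.2 437.9  36.7] meter [19.6 50.2 36.7] rot [-3.138 -0.345 -0.042] F [4.6 1.1 3.7] op 25.3 sd [0.5 0.2 0.2]
```

Emit:
jog_arm(
  deltas=[-0.02,-0.002,0,0,0,0,-0.016,-0.002,-0.025,0.002,0.05,0,-0.01,-0.002,-0.054,0.004,0.109,0,-0.01,-0.002,-0.054,0.004,0.109,0],
)

```text
time: 9.97
tool_pos: [0.5192, 0.4373, 0.0313]
tool_rot: [-3.138, -0.172, -0.041]
contact_force: [6.9, 0.4, 5.2]
opening: 0.0254
```

```bash
python3 st.py
```

```text
t 10.1 pos [518.6 437.4  31.1] meter [19.1 49.7 31.1] rot [-3.139 -0.175 -0.041] F [7.1 0.4 4.5] op 25.3 sd [0.5 0.1 0.1]
```

Emit:
jog_arm(
  deltas=[0.012,0,-0.015,0.001,0.04,0,0.019,0,-0.035,0.004,0.08,0,0.019,0,-0.05,0.004,0.112,0,0.019,0,-0.05,0.004,0.112,0],
)

```text
time: 10.45
tool_pos: [0.52, 0.4386, 0.0274]
tool_rot: [-3.138, 0.002, -0.041]
contact_force: [2.5, 2.6, 14.5]
opening: 0.0256
```

```bash
python3 st.py
```

```text
t 10.6 pos [519.9 438.6  27.5] meter [20.3 51.  27.5] rot [-3.138 -0.    -0.04 ] F [ 5.3  2.4 11.7] op 25.3 sd [0. 0. 0.]
```

Emit:
jog_arm(
  deltas=[0.02,-0.005,0.01,0,0,0,0.045,-0.005,0.01,0,0,0,0.055,-0.005,0.01,0,0,0,0.055,-0.005,0.01,0,0,0],
)

```text
time: 10.93
tool_pos: [0.5217, 0.4385, 0.0275]
tool_rot: [-3.14, 0.005, -0.039]
contact_force: [-3.0, 4.3, 11.5]
opening: 0.0252
```

```bash
python3 st.py
```

```text
t 11.1 pos [521.7 438.5  27.5] meter [22.2 50.9 27.5] rot [-3.14   0.005 -0.039] F [-3.7  4.4 11.2] op 25.3 sd [0. 0. 0.]
```

Emit:
jog_arm(
  deltas=[-0.05,0.02,0,0,0,0,-0.05,0.02,-0.005,0,0,0,-0.05,0.02,-0.01,0,0,0,-0.05,0.02,-0.01,0,0,0],
)

```text
time: 11.42
tool_pos: [0.5192, 0.439, 0.0275]
tool_rot: [-3.141, 0.001, -0.039]
contact_force: [1.8, -1.9, 15.0]
opening: 0.0255
```

```bash
python3 st.py
python3 - <<'E'
from h import *
S=snap("scene","s5"); cv2.imwrite("pics/z5.png",cv2.convertScaleAbs(crop(S,85,215,70,70,10),alpha=1.3,beta=5))
E
```

```text
t 11.6 pos [519.2 439.   27.5] meter [19.6 51.3 27.5] rot [-3.141e+00  1.000e-03 -3.900e-02] F [ 2.  -2.  14.5] op 25.2 sd [0. 0. 0.]
```

View pics/z5.png

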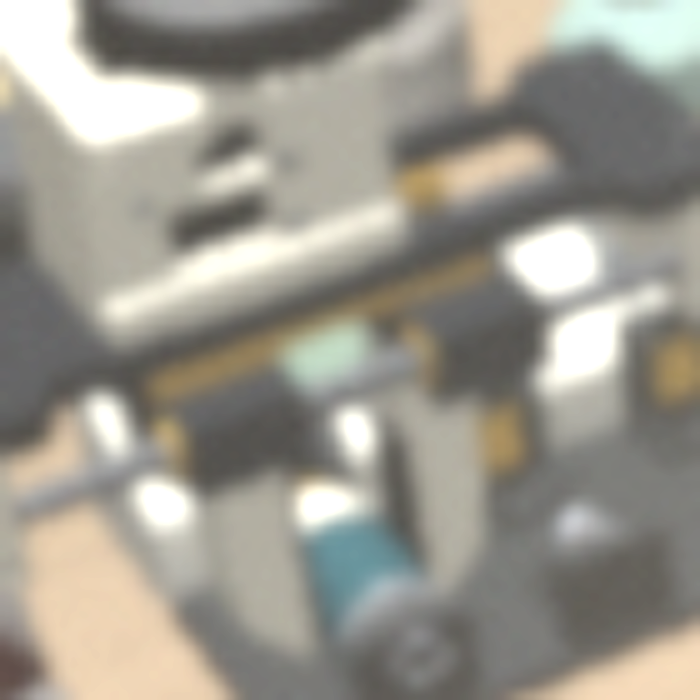

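Emit:
jog_arm(
  deltas=[0,0,0.01,0,0,0,0,0,0.02,0,0,0,0,0,0.02,0,0,0],
)

```text
time: 11.87
tool_pos: [0.5191, 0.4389, 0.0277]
tool_rot: [-3.141, 0.001, -0.039]
contact_force: [5.9, -0.3, 4.2]
opening: 0.025
```

```bash
python3 st.py
python3 - <<'E'
from ik import *
for fx in(-6,-3,0,2):
    c=[meter(fx,50+13.1*np.sin(a),25+13.1*np.cos(a)) for a in np.radians([0,-45,45,-90,90])]
    print(fx,"rim top,-45,+45,-90,90",((proj("scene",c)-[85,215]+.5)*10).round(0).tolist())
S=cv2.imread("pics/raw_s5.png"); cv2.imwrite("pics/z5b.png",cv2.convertScaleAbs(crop(S,110,255,28,32,25),alpha=1.4,beta=10)[:590])
E
```

```text
t 12.0 pos [519.1 438.9  27.7] meter [19.5 51.2 27.7] rot [-3.141e+00  1.000e-03 -3.900e-02] F [5.5 0.3 3.9] op 25.2 sd [0. 0. 0.]
-6 rim top,-45,+45,-90,90 [[394.0, 589.0], [434.0, 587.0], [358.0, 618.0], [455.0, 613.0], [348.0, 657.0]]
-3 rim top,-45,+45,-90,90 [[389.0, 583.0], [429.0, 581.0], [353.0, 612.0], [449.0, 607.0], [343.0, 650.0]]
0 rim top,-45,+45,-90,90 [[384.0, 577.0], [423.0, 575.0], [348.0, 606.0], [444.0, 601.0], [338.0, 644.0]]
2 rim top,-45,+45,-90,90 [[380.0, 573.0], [420.0, 571.0], [345.0, 601.0], [440.0, 596.0], [334.0, 640.0]]
```

View pics/z5b.png

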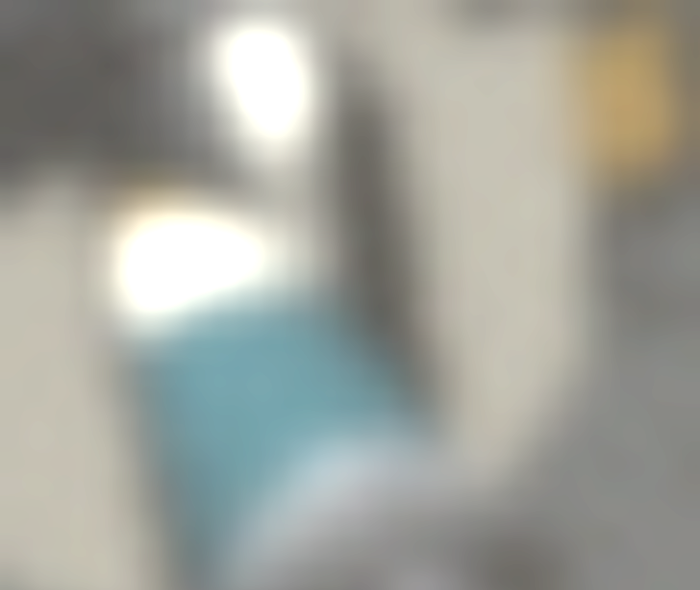

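The rim top is at about (340,440), which puts the flat end roughly at x -2. With the cell centred and lightly loaded, I'm letting it forward again.

Emit:
jog_arm(
  deltas=[0.02,0,0,0,0,0,0.035,0,0,0,0,0,0.035,0,0,0,0,0],
)

```text
time: 12.27
tool_pos: [0.5208, 0.4386, 0.0275]
tool_rot: [3.14, 0.005, -0.039]
contact_force: [-0.8, -1.5, 7.5]
opening: 0.0252
```

```bash
python3 st.py
```

```text
t 12.4 pos [520.8 438.6  27.5] meter [21.2 51.  27.5] rot [ 3.14   0.005 -0.039] F [-0.5 -1.   7.9] op 25.1 sd [0. 0. 0.]
```

Emit:
jog_arm(
  deltas=[0.02,0,0,0,0,0,0.03,0,0,0,0,0,0.03,0,0,0,0,0],
)

```text
time: 12.67
tool_pos: [0.5228, 0.4385, 0.0275]
tool_rot: [3.139, 0.007, -0.039]
contact_force: [-2.8, -1.9, 9.2]
opening: 0.0254
```

```bash
python3 st.py
```

```text
t 12.8 pos [522.8 438.5  27.5] meter [23.3 51.  27.5] rot [ 3.139  0.007 -0.039] F [-3.  -1.9  9.9] op 25.3 sd [0. 0. 0.]
```

Emit:
jog_arm(
  deltas=[0.02,0,0.005,0,0,0,0.03,0,0.01,0,0,0,0.03,0,0.01,0,0,0],
)

```text
time: 13.07
tool_pos: [0.5264, 0.4383, 0.0276]
tool_rot: [3.139, 0.007, -0.039]
contact_force: [-2.3, -0.7, 4.7]
opening: 0.0251
```

```bash
python3 st.py
```

```text
t 13.2 pos [526.4 438.3  27.6] meter [26.8 50.9 27.6] rot [ 3.139  0.006 -0.039] F [-2.1 -1.3  5.1] op 25.2 sd [0. 0. 0.]
```

Emit:
jog_arm(
  deltas=[0,0,0,0,0,0,0,0,0,0,0,0,0,0,0,0,0,0],
  claw=0.33,
)

```text
time: 13.47
tool_pos: [0.5269, 0.4384, 0.0273]
tool_rot: [3.14, 0.006, -0.039]
contact_force: [-2.3, -0.7, -0.1]
opening: 0.03
```

```bash
python3 st.py
```

```text
t 13.6 pos [527.  438.4  27.4] meter [27.4 51.  27.4] rot [ 3.14   0.006 -0.039] F [-1.6 -0.3  0.1] op 30.1 sd [0.1 0.  0.1]
```

Released. I'm lifting straight up and backing off so I can see the bay.

Emit:
jog_arm(
  deltas=[0,0,0.1,0,0,0,0,0,0.3,0,0,0,0,0,0.6,0,0,0,0,0,0.9,0,0,0,0,0,1,0,0,0],
)

```text
time: 14.03
tool_pos: [0.5296, 0.4396, 0.1338]
tool_rot: [-3.138, -0.003, -0.04]
contact_force: [-0.1, 0.5, 0.3]
opening: 0.03
```

Emit:
jog_arm(
  deltas=[-0.1,-0.4,0.2,0,0,0,-0.2,-0.8,0.4,0,0,0,-0.3,-1,0.7,0,0,0,-0.3,-1,0.7,0,0,0],
  claw=1,
)

```text
time: 14.37
tool_pos: [0.4983, 0.3355, 0.2035]
tool_rot: [-3.141, -0.001, -0.042]
contact_force: [1.4, 0.4, 0.6]
opening: 0.0525
```

Emit:
jog_arm(
  deltas=[0,-0.4,0,0,0,0.05,-0.1,-0.8,0,0,0,0.1,-0.1,-1,0,0,0,0.1,-0.1,-1,0,0,0,0.1],
)

```text
time: 14.7
tool_pos: [0.4874, 0.235, 0.1983]
tool_rot: [3.139, 0.005, 0.114]
contact_force: [0.7, 0.1, -0.3]
opening: 0.0787
```

Emit:
jog_arm(
  deltas=[0,-0.4,0,0,0,0.05,-0.1,-0.8,0,0,0,0.1,-0.1,-1,0,0,0,0.1,-0.1,-1,0,0,0,0.1],
)

```text
time: 15.03
tool_pos: [0.4777, 0.1359, 0.1981]
tool_rot: [3.14, 0.004, 0.271]
contact_force: [1.3, -0.0, 0.9]
opening: 0.0919
```

```bash
python3 st.py
python3 - <<'E'
from cells import *
S=snap("scene","s6"); t=snap("top","t6"); print(cells(t))
cv2.imwrite("pics/z6.png",np.vstack([cv2.convertScaleAbs(crop(S,90,225,110,50,7),alpha=1.2,beta=5),crop(t,115,182,110,35,7)]))
E
```

```text
t 15.2 pos [478.  137.8 198.1] meter [  -8.8 -251.3  198.1] rot [3.14  0.004 0.272] F [0.1 0.1 0.2] op 91.7 sd [0.2 1.3 0.1]
[(593.5, -316.0, 48.3, 29.3, 19.5), (488.6, -401.4, 47.6, 28.7, 53.9)]
```

View pics/z6.png

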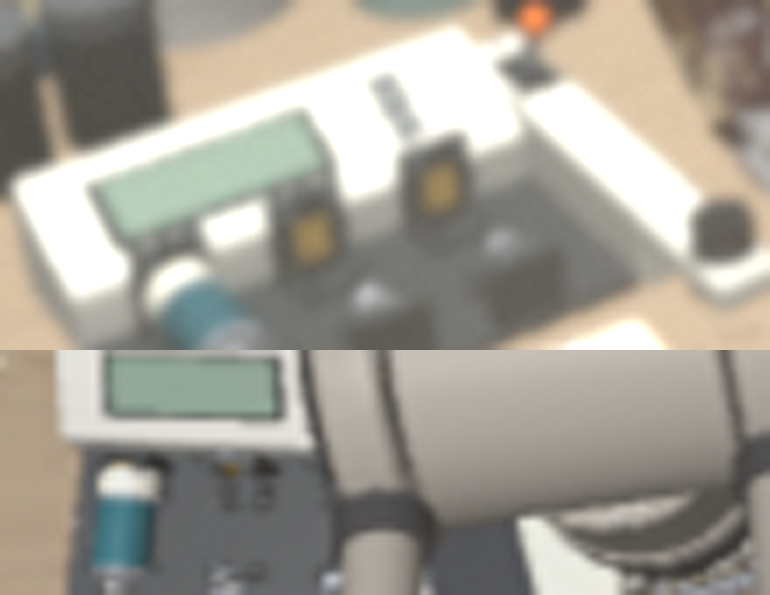

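Bay 0 is seated: the spring is behind the flat end and the nub end is at the wall, visible at (180,300) in the scene view and (125,515) from the top. Going for the far cell next.

Emit:
jog_arm(
  deltas=[0.1,-0.4,0,0,0,0,0.2,-0.8,0,0,0,0,0.22,-0.91,0,0,0,0.016,0.22,-0.91,0,0,0,0.016],
)

```text
time: 15.62
tool_pos: [0.5006, 0.046, 0.1977]
tool_rot: [3.14, 0.004, 0.299]
contact_force: [0.8, 0.3, 0.0]
opening: 0.0919
```

Emit:
jog_arm(
  deltas=[0.1,-0.4,0,0,0,0,0.2,-0.8,0,0,0,0,0.22,-0.91,0,0,0,0,0.22,-0.91,0,0,0,0],
)

```text
time: 15.95
tool_pos: [0.5224, -0.0446, 0.1976]
tool_rot: [3.14, 0.004, 0.297]
contact_force: [-0.0, 1.2, 0.1]
opening: 0.092
```

Emit:
jog_arm(
  deltas=[0.1,-0.4,0,0,0,0,0.2,-0.8,0,0,0,0,0.22,-0.91,0,0,0,0,0.22,-0.91,0,0,0,0],
)

```text
time: 16.28
tool_pos: [0.5442, -0.1351, 0.1975]
tool_rot: [3.141, 0.004, 0.298]
contact_force: [-0.2, 0.4, -0.1]
opening: 0.0919
```

Emit:
jog_arm(
  deltas=[0.1,-0.4,0,0,0,0,0.2,-0.8,0,0,0,0,0.22,-0.91,0,0,0,0,0.22,-0.91,0,0,0,0],
)

```text
time: 16.62
tool_pos: [0.5661, -0.2258, 0.1973]
tool_rot: [3.141, 0.005, 0.298]
contact_force: [-0.8, 1.0, -0.7]
opening: 0.0917
```

Emit:
jog_arm(
  deltas=[0.1,-0.4,0,0,0,0,0.2,-0.8,0,0,0,0,0.22,-0.91,0,0,0,0,0.22,-0.91,0,0,0,0,0.22,-0.91,0,0,0,0],
)

```text
time: 17.03
tool_pos: [0.5878, -0.3141, 0.1974]
tool_rot: [-3.14, 0.005, 0.301]
contact_force: [0.1, 0.7, 0.2]
opening: 0.0918
```

```bash
python3 - <<'E'
from cells import *
S=snap("scene","s7"); t=snap("top","t7")
print("bay",cells(t,(112,170,60,60),.03)); print("expect bay0 ~525.7,437.4 yaw -2.4"); print(cells(t))
E
python3 st.py
```

```text
bay [(529.3, 436.8, 47.5, 26.4, -1.6)]
expect bay0 ~525.7,437.4 yaw -2.4
[]
t 17.3 pos [ 587.8 -314.1  198.2] meter [ 119.9 -698.3  198.2] rot [1.57  0.004 0.302] F [-0.   0.2  0.1] op 91.7 sd [0.  0.4 0.2]
```

Emit:
jog_arm(
  deltas=[0.03,-0.02,-0.3,0,0,0,0.03,-0.02,-0.6,0,0,0,0.03,-0.02,-0.845,0,0,0,0.03,-0.02,-0.845,0,0,0,0.03,-0.02,-0.845,0,0,0],
)

```text
time: 17.7
tool_pos: [0.5905, -0.3175, 0.113]
tool_rot: [3.142, 0.005, 0.301]
contact_force: [-0.2, -1.0, 0.0]
opening: 0.0915
```

Emit:
jog_arm(
  deltas=[0,0,0,0,0,0,0,0,0,0,0,0,0,0,0,0,0,0,0,0,0,0,0,0,0,0,0,0,0,0],
  claw=0.2,
  newtons=40,
)

```text
time: 18.12
tool_pos: [0.5907, -0.3186, 0.1138]
tool_rot: [3.14, 0.004, 0.3]
contact_force: [0.8, -0.8, -0.3]
opening: 0.0631
```

Emit:
jog_arm(
  deltas=[0,0,0,0,0,0,0,0,0,0,0,0,0,0,0,0,0,0,0,0,0,0,0,0,0,0,0,0,0,0],
)

```text
time: 18.53
tool_pos: [0.5906, -0.3185, 0.1134]
tool_rot: [3.14, 0.004, 0.3]
contact_force: [-0.3, -0.7, -0.1]
opening: 0.0296
```

Emit:
jog_arm(
  deltas=[0,0,0,0,0,0,0,0,0,0,0,0,0,0,0,0,0,0,0,0,0,0,0,0],
)

```text
time: 18.87
tool_pos: [0.5906, -0.3186, 0.1134]
tool_rot: [3.141, 0.004, 0.3]
contact_force: [-0.5, 0.3, -0.7]
opening: 0.0256
```

Emit:
jog_arm(
  deltas=[0,0,0.2,0,0,0,0,0,0.5,0,0,0,0,0,0.8,0,0,0,0,0,0.9,0,0,0],
)

```text
time: 19.2
tool_pos: [0.592, -0.3195, 0.2084]
tool_rot: [3.135, -0.0, 0.3]
contact_force: [-0.1, -0.2, 0.6]
opening: 0.0251
```

Emit:
jog_arm(
  deltas=[-0.02,0.35,0,0,0,-0.03,-0.05,0.7,0,0,0,-0.06,-0.08,1,0,0,0,-0.09,-0.08,1,0,0,0,-0.11],
)

```text
time: 19.53
tool_pos: [0.582, -0.213, 0.2032]
tool_rot: [-3.14, 0.005, 0.129]
contact_force: [0.4, -0.3, -0.6]
opening: 0.0252
```

Emit:
jog_arm(
  deltas=[-0.02,0.35,0,0,0,-0.03,-0.05,0.7,0,0,0,-0.06,-0.08,1,0,0,0,-0.09,-0.08,1,0,0,0,-0.108],
)

```text
time: 19.87
tool_pos: [0.5737, -0.1131, 0.203]
tool_rot: [-3.14, 0.006, -0.041]
contact_force: [0.5, 0.4, -0.7]
opening: 0.0255
```

Emit:
jog_arm(
  deltas=[-0.02,0.35,0,0,0,0,-0.05,0.7,0,0,0,0,-0.08,1,0,0,0,0,-0.08,1,0,0,0,0],
)

```text
time: 20.2
tool_pos: [0.5655, -0.0135, 0.203]
tool_rot: [-3.141, 0.006, -0.038]
contact_force: [-0.4, -0.1, -0.2]
opening: 0.0253
```

Emit:
jog_arm(
  deltas=[-0.02,0.35,0,0,0,0,-0.05,0.7,0,0,0,0,-0.08,1,0,0,0,0,-0.08,1,0,0,0,0],
)

```text
time: 20.53
tool_pos: [0.5576, 0.0858, 0.203]
tool_rot: [-3.141, 0.005, -0.038]
contact_force: [0.1, -0.4, -0.6]
opening: 0.0253
```

Emit:
jog_arm(
  deltas=[-0.02,0.35,0,0,0,0,-0.05,0.7,0,0,0,0,-0.08,1,0,0,0,0,-0.08,1,0,0,0,0],
)

```text
time: 20.87
tool_pos: [0.5499, 0.1854, 0.203]
tool_rot: [-3.141, 0.005, -0.039]
contact_force: [-0.3, -0.6, -0.7]
opening: 0.0252
```

Emit:
jog_arm(
  deltas=[-0.02,0.35,0,0,0,0,-0.05,0.7,0,0,0,0,-0.08,1,0,0,0,0,-0.08,1,0,0,0,0],
)

```text
time: 21.2
tool_pos: [0.542, 0.2851, 0.2028]
tool_rot: [-3.141, 0.005, -0.039]
contact_force: [-0.7, -1.1, -0.5]
opening: 0.025
```

Emit:
jog_arm(
  deltas=[-0.02,0.35,0,0,0,0,-0.05,0.7,-0.3,0,0,0,-0.08,1,-0.6,0,0,0,-0.08,1,-0.9,0,0,0,-0.08,1,-0.9,0,0,0],
)

```text
time: 21.62
tool_pos: [0.5311, 0.3798, 0.1056]
tool_rot: [3.133, 0.015, -0.041]
contact_force: [-1.3, -1.3, -1.5]
opening: 0.0253
```

Emit:
jog_arm(
  deltas=[0,0,0,-0.003,-0.065,0,0,0,0,-0.006,-0.13,0,0,0,0,-0.009,-0.2,0,0,0,0,-0.011,-0.27,0,0,0,0,-0.014,-0.322,0],
)

```text
time: 22.03
tool_pos: [0.5352, 0.38, 0.1157]
tool_rot: [3.141, -0.508, -0.043]
contact_force: [1.3, -2.0, -1.5]
opening: 0.025
```

```bash
sed -i 's/s\["tool_rot"\]/np.r_[s["tool_rot"][0]%(2*np.pi),s["tool_rot"][1:]]/' st.py; python3 st.py
```

```text
t 22.2 pos [534.2 379.8 114.5] meter [ 37.   -7.2 114.5] rot [ 3.138 -0.505 -0.042] F [-0.1 -0.7 -1.2] op 25.3 sd [0.8 0.3 0.7]
```

Emit:
jog_arm(
  deltas=[0,0.09,-0.2,0,0,0,-0.05,0.09,-0.4,0,0,0,-0.1,0.09,-0.55,0,0,0,-0.145,0.09,-0.66,0,0,0,-0.145,0.09,-0.66,0,0,0],
)

```text
time: 22.6
tool_pos: [0.5207, 0.3885, 0.0458]
tool_rot: [3.136, -0.498, -0.043]
contact_force: [-0.3, -0.1, -0.6]
opening: 0.0249
```

```bash
python3 st.py
```

```text
t 22.8 pos [521.6 389.4  47.6] meter [24.1  1.9 47.6] rot [ 3.139 -0.501 -0.044] F [-0.  -0.  -0.3] op 25.1 sd [0.6 0.7 1.2]
```

Emit:
jog_arm(
  deltas=[-0.04,-0.005,-0.025,0,0,0,-0.082,-0.005,-0.048,0,0,0,-0.082,-0.005,-0.048,0,0,0,-0.082,-0.005,-0.048,0,0,0],
)

```text
time: 23.08
tool_pos: [0.5129, 0.3905, 0.044]
tool_rot: [3.142, -0.504, -0.043]
contact_force: [5.7, -1.1, 3.1]
opening: 0.0249
```

```bash
python3 st.py
```

```text
t 23.2 pos [512.9 390.5  43.9] meter [15.3  2.6 43.9] rot [ 3.142 -0.504 -0.043] F [ 5.4 -0.   4.2] op 25.1 sd [0.  0.  0.1]
```

Emit:
jog_arm(
  deltas=[0,0,-0.02,0,0,0,0.005,0,-0.05,0.002,0.055,0,0.01,0,-0.069,0.004,0.1,0,0.01,0,-0.069,0.004,0.1,0],
)

```text
time: 23.57
tool_pos: [0.5151, 0.391, 0.0369]
tool_rot: [-3.139, -0.344, -0.043]
contact_force: [5.7, -0.0, 2.8]
opening: 0.0251
```

```bash
python3 st.py
```

```text
t 23.7 pos [515.1 390.9  36.9] meter [17.6  3.1 36.9] rot [ 3.144 -0.346 -0.044] F [5.6 1.6 3.7] op 25.2 sd [0.2 0.  0. ]
```

Emit:
jog_arm(
  deltas=[0,-0.015,0,0,0,0,0.01,-0.015,-0.025,0.002,0.05,0,0.02,-0.015,-0.055,0.004,0.109,0,0.02,-0.015,-0.055,0.004,0.109,0],
)

```text
time: 24.05
tool_pos: [0.5183, 0.389, 0.0312]
tool_rot: [-3.141, -0.173, -0.044]
contact_force: [5.9, 0.4, 2.3]
opening: 0.0252
```

```bash
python3 st.py
```

```text
t 24.2 pos [517.3 388.7  30.8] meter [19.8  1.  30.8] rot [ 3.141 -0.175 -0.044] F [5.7 0.1 2.4] op 25.1 sd [0.7 0.1 0.3]
```

Emit:
jog_arm(
  deltas=[0.005,0,-0.015,0.001,0.04,0,0.01,0,-0.03,0.004,0.08,0,0.015,0,-0.04,0.004,0.112,0,0.015,0,-0.04,0.004,0.112,0],
)

```text
time: 24.53
tool_pos: [0.5183, 0.3887, 0.0272]
tool_rot: [3.14, 0.003, -0.044]
contact_force: [1.5, -1.4, 10.5]
opening: 0.0251
```

```bash
python3 st.py
```

```text
t 24.7 pos [518.3 388.7  27.2] meter [20.8  1.  27.2] rot [ 3.14e+00  1.00e-03 -4.30e-02] F [ 4.1 -1.5  8.1] op 25.2 sd [0. 0. 0.]
```

Emit:
jog_arm(
  deltas=[0,-0.004,0.012,0,0,0,0.02,-0.004,0.015,0,0,0,0.04,-0.004,0.015,0,0,0,0.04,-0.004,0.015,0,0,0],
)

```text
time: 25.02
tool_pos: [0.5206, 0.3884, 0.0275]
tool_rot: [3.138, 0.003, -0.042]
contact_force: [5.0, 1.9, 1.1]
opening: 0.0252
```

```bash
python3 st.py
```

```text
t 25.2 pos [520.6 388.4  27.6] meter [23.1  0.8 27.6] rot [ 3.138e+00  2.000e-03 -4.200e-02] F [4.4 2.5 0.8] op 25.2 sd [0.  0.  0.1]
```

Emit:
jog_arm(
  deltas=[0.02,0,0,0,0,0,0.03,0,0,0,0,0,0.03,0,0,0,0,0],
)

```text
time: 25.42
tool_pos: [0.5229, 0.3882, 0.0275]
tool_rot: [3.137, 0.004, -0.042]
contact_force: [1.9, 2.9, 0.7]
opening: 0.0252
```

```bash
python3 st.py
```

```text
t 25.6 pos [522.9 388.2  27.6] meter [25.4  0.7 27.6] rot [ 3.137  0.004 -0.042] F [0.6 3.5 0.6] op 25.2 sd [0. 0. 0.]
```

Emit:
jog_arm(
  deltas=[0.015,0.008,0,0,0,0,0.015,0.008,0,0,0,0],
)

```text
time: 25.73
tool_pos: [0.5243, 0.3884, 0.0275]
tool_rot: [3.136, 0.004, -0.042]
contact_force: [-0.4, 1.4, 2.0]
opening: 0.0251
```

```bash
python3 st.py
```

```text
t 25.9 pos [524.3 388.4  27.5] meter [26.9  0.9 27.5] rot [ 3.136  0.004 -0.042] F [-1.1  0.8  2.3] op 25.2 sd [0. 0. 0.]
```

Emit:
jog_arm(
  deltas=[0,0,0,0,0,0,0,0,0,0,0,0,0,0,0,0,0,0],
  claw=0.33,
)

```text
time: 26.13
tool_pos: [0.5249, 0.3886, 0.0275]
tool_rot: [3.137, 0.003, -0.042]
contact_force: [0.4, -1.2, -0.3]
opening: 0.0307
```

```bash
python3 st.py
```

```text
t 26.3 pos [524.9 388.7  27.5] meter [27.5  1.3 27.5] rot [ 3.137e+00  3.000e-03 -4.200e-02] F [ 0.3 -0.6 -0. ] op 30.4 sd [0.  0.1 0.1]
```

Emit:
jog_arm(
  deltas=[0,0,0.1,0,0,0,0,0,0.3,0,0,0,0,0,0.6,0,0,0,0,0,0.9,0,0,0,0,0,1,0,0,0],
)

```text
time: 26.7
tool_pos: [0.5269, 0.39, 0.1335]
tool_rot: [-3.141, -0.004, -0.042]
contact_force: [0.7, 0.5, 0.7]
opening: 0.0306
```

Emit:
jog_arm(
  deltas=[-0.02,-0.4,0.2,0,0,0,-0.04,-0.8,0.4,0,0,0,-0.05,-1,0.7,0,0,0,-0.05,-1,0.7,0,0,0],
  claw=1,
)

```text
time: 27.03
tool_pos: [0.5222, 0.2855, 0.2041]
tool_rot: [3.139, -0.006, -0.045]
contact_force: [1.7, 0.7, 1.0]
opening: 0.0526
```

Emit:
jog_arm(
  deltas=[-0.02,-0.4,0,0,0,0.05,-0.04,-0.8,0,0,0,0.1,-0.05,-1,0,0,0,0.15,-0.05,-1,0,0,0,0.2],
)

```text
time: 27.37
tool_pos: [0.5147, 0.1851, 0.1979]
tool_rot: [3.136, 0.003, 0.273]
contact_force: [0.7, -0.5, 0.2]
opening: 0.079
```

Emit:
jog_arm(
  deltas=[-0.02,-0.4,0,0,0,0.05,-0.04,-0.8,0,0,0,0.1,-0.05,-1,0,0,0,0.15,-0.05,-1,0,0,0,0.2],
)

```text
time: 27.7
tool_pos: [0.5097, 0.0853, 0.1978]
tool_rot: [3.136, 0.003, 0.587]
contact_force: [0.2, -0.2, -0.1]
opening: 0.0918
```

Emit:
jog_arm(
  deltas=[-0.02,-0.4,0,0,0,0.05,-0.04,-0.8,0,0,0,0.1,-0.05,-1,0,0,0,0.15,-0.05,-1,0,0,0,0.2],
)

```text
time: 28.03
tool_pos: [0.5048, -0.0148, 0.1978]
tool_rot: [3.136, 0.004, 0.901]
contact_force: [-0.1, -0.1, -0.2]
opening: 0.0919
```

```bash
python3 st.py
python3 - <<'E'
from cells import *
S=snap("scene","s8"); t=snap("top","t8")
print("bay",cells(t,(112,170,70,60),.03)); print(cells(t))
print(blobs(S,(85,60,30),(110,255,255),(88,222,125,60),6))
E
```

```text
t 28.2 pos [504.8 -12.8 197.8] meter [  24.2 -400.7  197.8] rot [3.137e+00 3.000e-03 9.010e-01] F [ 0.6 -0.1 -0.2] op 91.9 sd [0.  1.3 0. ]
bay [(529.3, 436.9, 47.5, 26.2, -1.7), (526.7, 387.4, 47.3, 26.2, -1.1)]
[(489.1, -402.3, 47.3, 28.7, 57.3)]
[(np.int32(36), [137.94, 261.31]), (np.int32(42), [118.21, 269.17])]
```

Emit:
jog_arm(
  deltas=[-0.02,-0.4,0,0,0,0.01,-0.04,-0.8,0,0,0,0.02,-0.043,-0.978,0,0,0,0.032,-0.043,-0.978,0,0,0,0.032],
  claw=0.62,
)

```text
time: 28.62
tool_pos: [0.5008, -0.1114, 0.1977]
tool_rot: [3.136, 0.003, 0.948]
contact_force: [0.5, 0.3, 0.3]
opening: 0.0698
```

Emit:
jog_arm(
  deltas=[-0.02,-0.4,0,0,0,0,-0.04,-0.8,0,0,0,0,-0.043,-0.978,0,0,0,0,-0.043,-0.978,0,0,0,0],
)

```text
time: 28.95
tool_pos: [0.4966, -0.2088, 0.1976]
tool_rot: [3.137, 0.003, 0.947]
contact_force: [0.8, 1.1, 0.8]
opening: 0.0572
```

Emit:
jog_arm(
  deltas=[-0.02,-0.4,0,0,0,0,-0.04,-0.8,0,0,0,0,-0.043,-0.978,0,0,0,0,-0.043,-0.978,0,0,0,0],
)

```text
time: 29.28
tool_pos: [0.4924, -0.3061, 0.1974]
tool_rot: [3.137, 0.003, 0.948]
contact_force: [-0.1, 0.5, -0.4]
opening: 0.0564
```

Emit:
jog_arm(
  deltas=[-0.02,-0.4,0,0,0,0,-0.04,-0.8,0,0,0,0,-0.043,-0.978,0,0,0,0,-0.043,-0.978,0,0,0,0,-0.043,-0.978,0,0,0,0],
)

```text
time: 29.7
tool_pos: [0.4884, -0.4005, 0.1972]
tool_rot: [3.139, 0.001, 0.95]
contact_force: [0.5, 0.5, -0.6]
opening: 0.057
```

```bash
python3 st.py
python3 - <<'E'
from h import *
t=snap("top","t9"); hsv=cv2.cvtColor(t,cv2.COLOR_BGR2HSV)
for uv in((425,180),(426,190),(427,200),(428,210)): print(plane("top",uv,.11).round(3),hsv[uv[1],uv[0]-6:uv[0]+7,2])
E
```

```text
t 29.9 pos [ 488.5 -400.   197.5] meter [  24.2 -788.3  197.5] rot [3.139e+00 2.000e-03 9.520e-01] F [ 0.6  0.6 -0.2] op 57.0 sd [0.1 0.3 0.3]
[ 0.574 -0.473  0.11 ] [196 161  98  87 108 104  93  84  83  77  66  77  81]
[ 0.543 -0.473  0.11 ] [136 112  80  70  88  94  93  87  81  79  80  79  78]
[ 0.512 -0.472  0.11 ] [ 81  81  81  80  83 108 132 155 178 191 194 195 194]
[ 0.482 -0.471  0.11 ] [156 159 161 163 165 167 167 162 146 132 122 117 118]
```

Emit:
jog_arm(
  deltas=[-0.01,-0.035,-0.3,0,0,0,-0.01,-0.035,-0.6,0,0,0,-0.01,-0.035,-0.84,0,0,0,-0.01,-0.035,-0.84,0,0,0,-0.01,-0.035,-0.84,0,0,0],
)

```text
time: 30.32
tool_pos: [0.4869, -0.4044, 0.1133]
tool_rot: [3.139, 0.002, 0.952]
contact_force: [0.1, -0.6, -0.4]
opening: 0.0572
```

Emit:
jog_arm(
  deltas=[0,0,0,0,0,0,0,0,0,0,0,0,0,0,0,0,0,0,0,0,0,0,0,0,0,0,0,0,0,0],
  claw=0.2,
  newtons=40,
)

```text
time: 30.73
tool_pos: [0.4868, -0.4059, 0.1142]
tool_rot: [3.137, 0.003, 0.951]
contact_force: [-0.3, 0.5, 0.1]
opening: 0.0282
```

Emit:
jog_arm(
  deltas=[0,0,0,0,0,0,0,0,0,0,0,0,0,0,0,0,0,0,0,0,0,0,0,0,0,0,0,0,0,0],
)

```text
time: 31.15
tool_pos: [0.4868, -0.4059, 0.114]
tool_rot: [3.137, 0.003, 0.951]
contact_force: [-0.4, 0.7, 3.1]
opening: 0.0253
```

Emit:
jog_arm(
  deltas=[0,0,0.2,0,0,0,0,0,0.5,0,0,0,0,0,0.8,0,0,0,0,0,0.9,0,0,0],
)

```text
time: 31.48
tool_pos: [0.4878, -0.4071, 0.2081]
tool_rot: [3.131, 0.004, 0.951]
contact_force: [0.7, -0.7, 0.1]
opening: 0.0247
```

```bash
python3 st.py
```

```text
t 31.6 pos [ 487.5 -406.7  206.4] meter [  23.5 -795.   206.4] rot [3.133 0.004 0.951] F [ 0.3 -0.1 -0.1] op 25.0 sd [0.5 0.5 2. ]
```

Emit:
jog_arm(
  deltas=[0.02,0.35,0,0,0,-0.05,0.04,0.7,0,0,0,-0.1,0.05,0.93,0,0,0,-0.15,0.05,0.93,0,0,0,-0.2],
)

```text
time: 31.97
tool_pos: [0.4909, -0.3077, 0.2011]
tool_rot: [-3.139, 0.003, 0.636]
contact_force: [0.8, 0.4, -0.9]
opening: 0.025
```

Emit:
jog_arm(
  deltas=[0.02,0.35,0,0,0,-0.05,0.04,0.7,0,0,0,-0.1,0.05,0.93,0,0,0,-0.15,0.05,0.93,0,0,0,-0.2],
)

```text
time: 32.3
tool_pos: [0.4955, -0.2149, 0.2012]
tool_rot: [-3.14, 0.006, 0.322]
contact_force: [0.7, -0.5, -0.8]
opening: 0.0254
```

Emit:
jog_arm(
  deltas=[0.02,0.35,0,0,0,-0.05,0.04,0.7,0,0,0,-0.1,0.05,0.93,0,0,0,-0.15,0.05,0.93,0,0,0,-0.2],
)

```text
time: 32.63
tool_pos: [0.5003, -0.1223, 0.2012]
tool_rot: [3.141, 0.007, 0.008]
contact_force: [0.0, -0.6, -0.9]
opening: 0.0249
```

Emit:
jog_arm(
  deltas=[0.02,0.35,0,0,0,-0.03,0.04,0.7,0,0,0,-0.03,0.05,0.93,0,0,0,-0.032,0.05,0.93,0,0,0,-0.032],
)

```text
time: 32.97
tool_pos: [0.5052, -0.0299, 0.2013]
tool_rot: [3.14, 0.007, -0.038]
contact_force: [-0.8, -1.0, -1.4]
opening: 0.0252
```

Emit:
jog_arm(
  deltas=[0.02,0.35,0,0,0,0,0.04,0.7,0,0,0,0,0.05,0.93,0,0,0,0,0.05,0.93,0,0,0,0],
)

```text
time: 33.3
tool_pos: [0.5106, 0.0622, 0.2017]
tool_rot: [3.139, 0.006, -0.039]
contact_force: [0.4, 0.2, -0.7]
opening: 0.0253
```

Emit:
jog_arm(
  deltas=[0.02,0.35,0,0,0,0,0.04,0.7,0,0,0,0,0.05,0.93,0,0,0,0,0.05,0.93,0,0,0,0],
)

```text
time: 33.63
tool_pos: [0.516, 0.1547, 0.2019]
tool_rot: [3.138, 0.005, -0.039]
contact_force: [-1.1, 0.2, -0.1]
opening: 0.0252
```

Emit:
jog_arm(
  deltas=[0.02,0.35,0,0,0,0,0.04,0.7,0,0,0,0,0.05,0.93,0,0,0,0,0.05,0.93,0,0,0,0],
)

```text
time: 33.97
tool_pos: [0.5213, 0.2473, 0.2019]
tool_rot: [3.138, 0.005, -0.039]
contact_force: [-0.9, -1.5, -1.2]
opening: 0.0253
```

Emit:
jog_arm(
  deltas=[0.02,0.35,0,0,0,0,0.04,0.7,-0.2,0,0,0,0.08,0.93,-0.5,0,0,0,0.08,0.93,-0.8,0,0,0,0.08,0.93,-0.8,0,0,0],
)

```text
time: 34.38
tool_pos: [0.5263, 0.3355, 0.1159]
tool_rot: [3.13, 0.015, -0.041]
contact_force: [-2.0, -0.6, -1.1]
opening: 0.0251
```

Emit:
jog_arm(
  deltas=[0,0,0,-0.003,-0.065,0,0,0,0,-0.006,-0.13,0,0,0,0,-0.009,-0.2,0,0,0,0,-0.011,-0.27,0,0,0,0,-0.013,-0.311,0],
)

```text
time: 34.8
tool_pos: [0.5291, 0.3362, 0.1246]
tool_rot: [3.137, -0.49, -0.042]
contact_force: [-0.6, -1.6, -1.6]
opening: 0.0254
```

```bash
python3 st.py
python3 - <<'E'
from ik import *
print(robot.observe()["qpos"].round(2)); 
for th in(29,28,27): print(ik(meter(15.5,-49,43),Rt(th)).round(2))
E
```

```text
t 35.0 pos [528.6 336.1 123.9] meter [ 33.3 -51.1 123.9] rot [ 3.135 -0.488 -0.041] F [-0.6 -0.3 -1.4] op 25.2 sd [0.7 0.3 0.5]
[ 0.58  0.5   1.74 -0.54  0.57  2.6 ]
[ 0.61  0.61  1.85 -0.86  0.4   2.98]
[ 0.6   0.61  1.84 -0.8   0.4   2.91]
[ 0.6   0.61  1.82 -0.74  0.41  2.85]
```

Emit:
jog_arm(
  deltas=[0,0.02,-0.25,0,0,0,-0.05,0.02,-0.5,0,0,0,-0.1,0.02,-0.7,0,0,0,-0.1,0.02,-0.76,0,0,0,-0.1,0.02,-0.76,0,0,0],
)

```text
time: 35.37
tool_pos: [0.5202, 0.3383, 0.0467]
tool_rot: [3.134, -0.484, -0.043]
contact_force: [-0.4, -0.6, -1.3]
opening: 0.0251
```

```bash
python3 st.py
```

```text
t 35.5 pos [521.1 339.2  48. ] meter [ 25.7 -48.3  48. ] rot [ 3.136 -0.486 -0.043] F [ 0.1 -0.2 -0.4] op 25.3 sd [0.5 0.6 0.9]
```

Emit:
jog_arm(
  deltas=[-0.04,0,-0.022,0,0,0,-0.08,0,-0.043,0,0,0,-0.08,0,-0.043,0,0,0,-0.08,0,-0.043,0,0,0],
)

```text
time: 35.85
tool_pos: [0.5117, 0.3402, 0.0437]
tool_rot: [3.137, -0.487, -0.042]
contact_force: [0.7, -0.3, -1.1]
opening: 0.0257
```

```bash
python3 st.py
```

```text
t 36.0 pos [511.8 340.2  43.7] meter [ 16.4 -47.7  43.7] rot [ 3.138 -0.487 -0.042] F [ 0.7 -0.5 -0.4] op 25.3 sd [0.1 0.  0. ]
```

The spring force is low, so this cell is held about 6 mm nearer its flat end. I'm pushing further back and adjusting the offsets.

Emit:
jog_arm(
  deltas=[-0.02,-0.012,-0.01,0,0,0,-0.042,-0.012,-0.028,0,0,0,-0.042,-0.012,-0.028,0,0,0,-0.042,-0.012,-0.028,0,0,0],
)

```text
time: 36.33
tool_pos: [0.5079, 0.3393, 0.0409]
tool_rot: [3.138, -0.487, -0.042]
contact_force: [3.8, 0.3, 0.7]
opening: 0.0251
```

```bash
python3 st.py
python3 - <<'E'
from ik import *
print(robot.observe()["qpos"].round(2))
S=snap("scene","s10"); cv2.imwrite("pics/z10.png",cv2.convertScaleAbs(crop(S,110,215,90,70,8),alpha=1.3,beta=5))
E
```

```text
t 36.5 pos [507.9 339.3  40.9] meter [ 12.5 -48.8  40.9] rot [ 3.138 -0.487 -0.042] F [3.7 0.7 0.8] op 25.3 sd [0. 0. 0.]
[ 0.61  0.62  1.84 -0.81  0.41  2.93]
```

View pics/z10.png

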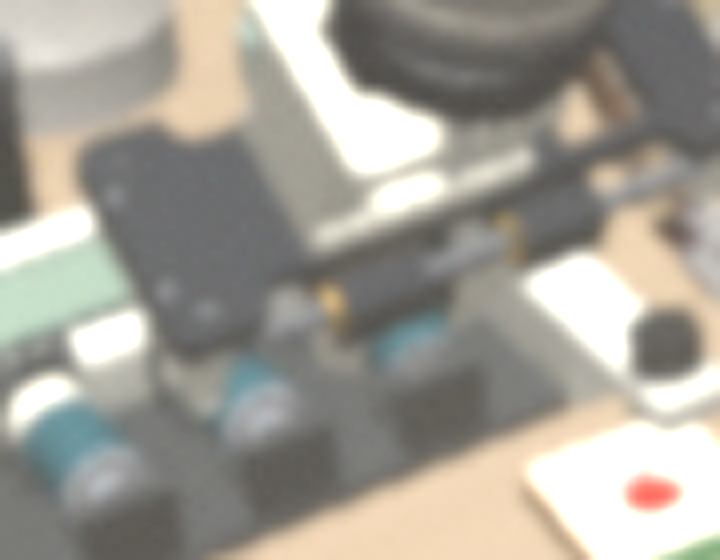

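All three cells are visible, with the third entering bay 2 at (410,340). I'm rolling it down.

Emit:
jog_arm(
  deltas=[0,-0.003,-0.02,0,0,0,0,-0.003,-0.045,0.002,0.045,0,0.003,-0.003,-0.065,0.004,0.089,0,0.003,-0.003,-0.065,0.004,0.089,0],
)

```text
time: 36.87
tool_pos: [0.5091, 0.3388, 0.0345]
tool_rot: [3.14, -0.345, -0.043]
contact_force: [5.5, -3.0, 1.9]
opening: 0.025
```

```bash
python3 st.py
```

```text
t 37.0 pos [509.3 338.8  34.6] meter [ 13.9 -49.2  34.6] rot [ 3.14  -0.346 -0.044] F [5.1 0.2 1.7] op 25.2 sd [0.2 0.  0. ]
```

Emit:
jog_arm(
  deltas=[0,0,-0.01,0.001,0.04,0,0.003,0,-0.025,0.002,0.075,0,0.003,0,-0.038,0.004,0.109,0,0.003,0,-0.038,0.004,0.109,0],
)

```text
time: 37.35
tool_pos: [0.5106, 0.3387, 0.0308]
tool_rot: [3.139, -0.176, -0.044]
contact_force: [4.6, -0.4, 2.9]
opening: 0.0252
```

```bash
python3 st.py
```

```text
t 37.5 pos [510.  338.7  30.7] meter [ 14.7 -49.3  30.7] rot [ 3.139 -0.177 -0.043] F [5.2 0.1 3.2] op 25.2 sd [0.4 0.  0. ]
```

Emit:
jog_arm(
  deltas=[0.003,0,-0.01,0.001,0.04,0,0.005,0,-0.025,0.002,0.08,0,0.006,0,-0.036,0.004,0.112,0,0.006,0,-0.036,0.004,0.112,0],
)

```text
time: 37.83
tool_pos: [0.5108, 0.339, 0.0278]
tool_rot: [3.138, 0.001, -0.044]
contact_force: [1.7, 1.6, 12.0]
opening: 0.0254
```

```bash
python3 st.py
```

```text
t 38.0 pos [510.7 339.1  27.8] meter [ 15.3 -48.9  27.8] rot [ 3.138e+00 -2.000e-03 -4.300e-02] F [4.2 0.9 9.1] op 25.3 sd [0.1 0.  0.1]
```

Emit:
jog_arm(
  deltas=[0,0,0.01,0,0,0,0.02,0,0.013,0,0,0,0.035,0,0.013,0,0,0,0.035,0,0.013,0,0,0],
)

```text
time: 38.32
tool_pos: [0.5121, 0.339, 0.028]
tool_rot: [3.136, 0.001, -0.042]
contact_force: [2.3, 3.3, 3.4]
opening: 0.0256
```

```bash
python3 st.py
```

```text
t 38.5 pos [512.1 339.   28. ] meter [ 16.7 -48.9  28. ] rot [ 3.136e+00  1.000e-03 -4.200e-02] F [2.  3.4 3.1] op 25.3 sd [0. 0. 0.]
```

Emit:
jog_arm(
  deltas=[0.01,0,0,0,0,0,0.025,0,0,0,0,0,0.025,0,0,0,0,0],
)

```text
time: 38.72
tool_pos: [0.5147, 0.3387, 0.0279]
tool_rot: [3.136, 0.001, -0.042]
contact_force: [0.8, 4.6, 2.3]
opening: 0.0252
```

```bash
python3 st.py
```

```text
t 38.9 pos [514.7 338.7  27.9] meter [ 19.3 -49.   27.9] rot [ 3.136e+00  1.000e-03 -4.200e-02] F [1.  4.2 2.3] op 25.2 sd [0. 0. 0.]
```

Emit:
jog_arm(
  deltas=[0.01,0.01,0,0,0,0,0.02,0.01,0,0,0,0,0.02,0.01,0,0,0,0],
)

```text
time: 39.12
tool_pos: [0.516, 0.3389, 0.0279]
tool_rot: [3.134, 0.003, -0.042]
contact_force: [-1.9, -0.3, 4.7]
opening: 0.025
```

```bash
python3 st.py
```

```text
t 39.3 pos [516.  338.8  27.8] meter [ 20.6 -48.9  27.8] rot [ 3.134e+00  3.000e-03 -4.200e-02] F [-1.8 -0.2  4.8] op 25.1 sd [0. 0. 0.]
```

Emit:
jog_arm(
  deltas=[0,0,0,0,0,0,0,0,0,0,0,0,0,0,0,0,0,0],
  claw=0.33,
)

```text
time: 39.52
tool_pos: [0.5165, 0.3392, 0.0275]
tool_rot: [3.135, 0.002, -0.042]
contact_force: [0.0, 0.3, -0.4]
opening: 0.0299
```

```bash
python3 st.py
```

```text
t 39.7 pos [516.5 339.3  27.6] meter [ 21.1 -48.4  27.6] rot [ 3.135e+00  2.000e-03 -4.200e-02] F [-0.   0.1 -0.1] op 30.2 sd [0.1 0.1 0.1]
```

Emit:
jog_arm(
  deltas=[0,0,0.1,0,0,0,0,0,0.3,0,0,0,0,0,0.6,0,0,0,0,0,0.9,0,0,0,0,0,1,0,0,0],
)

```text
time: 40.08
tool_pos: [0.5186, 0.3406, 0.1334]
tool_rot: [3.14, -0.006, -0.042]
contact_force: [-0.3, 0.0, 0.0]
opening: 0.0305
```

Emit:
jog_arm(
  deltas=[0,-0.4,0,0,0,0,0,-0.8,0,0,0,0,0,-1,0,0,0,0,0,-1,0,0,0,0],
)

```text
time: 40.42
tool_pos: [0.5166, 0.2359, 0.1283]
tool_rot: [3.134, 0.002, -0.045]
contact_force: [-0.1, -0.2, 0.2]
opening: 0.0299
```

Emit:
jog_arm(
  deltas=[0,-0.4,0,0,0,0,0,-0.8,0,0,0,0,0,-1,0,0,0,0,0,-1,0,0,0,0],
)

```text
time: 40.75
tool_pos: [0.5168, 0.1367, 0.1281]
tool_rot: [3.135, 0.001, -0.045]
contact_force: [-0.1, -0.0, 0.6]
opening: 0.0299
```

Emit:
jog_arm(
  deltas=[0,-0.4,0,0,0,0,0,-0.8,0,0,0,0,0,-1,0,0,0,0,0,-1,0,0,0,0],
)

```text
time: 41.08
tool_pos: [0.5173, 0.0373, 0.1282]
tool_rot: [3.135, 0.0, -0.045]
contact_force: [1.3, 0.2, -0.4]
opening: 0.0303
```

```bash
python3 st.py
python3 - <<'E'
from cells import *
S=snap("scene","s11"); t=snap("top","t11")
print("bay",cells(t,(112,170,75,60),.03))
print(blobs(S,(85,60,30),(110,255,255),(88,222,125,60),6))
for n,im,R in(("top",t,(100,200,110,90)),("scene",S,(140,255,90,75))):
  for nm,lo,hi in(("red",(0,140,120),(6,255,255)),("yel",(18,120,100),(30,255,255)),("grn",(45,60,50),(82,255,255)),("blu",(105,90,60),(130,255,255))): print(n,nm,blobs(im,lo,hi,R,6))
cv2.imwrite("pics/z11.png",np.hstack([cv2.convertScaleAbs(crop(S,90,225,110,95,5)[:450],alpha=1.1,beta=5),crop(t,118,182,45,90,5)]))
E
```

```text
t 41.2 pos [517.1  39.4 128.1] meter [  34.3 -348.1  128.1] rot [ 3.136e+00  1.000e-03 -4.400e-02] F [0.3 0.3 0.1] op 30.3 sd [0.1 1.3 0. ]
bay [(529.3, 436.9, 47.5, 26.3, -1.8), (526.7, 387.4, 47.3, 26.2, -1.1), (524.5, 337.3, 46.5, 26.0, -1.1)]
[(np.int32(27), [156.56, 254.04]), (np.int32(36), [137.97, 261.47]), (np.int32(43), [118.33, 269.16])]
top red [(np.int32(13), [171.62, 242.38])]
top yel [(np.int32(42), [168.5, 260.5])]
top grn [(np.int32(34), [169.94, 253.15])]
top blu [(np.int32(41), [167.51, 267.95])]
scene red [(np.int32(7), [191.29, 276.43])]
scene yel [(np.int32(36), [202.08, 289.33])]
scene grn [(np.int32(18), [197.5, 284.0])]
scene blu [(np.int32(15), [206.87, 294.87])]
```

View pics/z11.png

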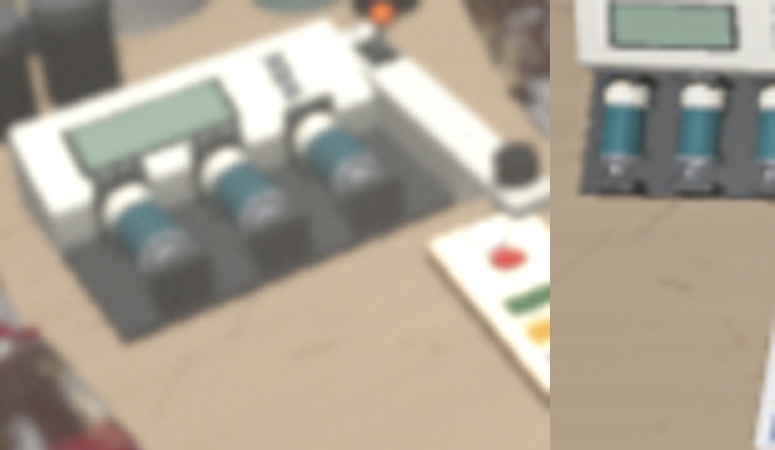

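All three cells sit level and evenly in their bays, at (140,220), (240,180) and (335,150). The panel has been knocked towards the right. Next is the power toggle.

Emit:
jog_arm(
  deltas=[0.05,0.4,0,0,0,0,0.08,0.8,0,0,0,0,0.08,0.8,0,0,0,0],
  claw=0,
  newtons=30,
)

```text
time: 41.58
tool_pos: [0.5246, 0.1264, 0.1282]
tool_rot: [3.139, 0.0, -0.036]
contact_force: [-0.6, -0.1, -0.8]
opening: 0.0147
```

Emit:
jog_arm(
  deltas=[0.05,0.4,0,0,0,0,0.08,0.8,0,0,0,0,0.08,0.8,0,0,0,0],
)

```text
time: 41.83
tool_pos: [0.5323, 0.2066, 0.1281]
tool_rot: [3.139, -0.0, -0.036]
contact_force: [-1.3, -0.4, 0.5]
opening: 0.0007
```

Emit:
jog_arm(
  deltas=[0.05,0.4,0,0,0,0,0.08,0.8,0,0,0,0,0.085,0.82,0,0,0,0,0.085,0.82,0,0,0,0,0.085,0.82,0,0,0,0],
)

```text
time: 42.25
tool_pos: [0.5405, 0.2818, 0.1276]
tool_rot: [3.135, 0.002, -0.04]
contact_force: [-0.1, -0.3, 0.5]
opening: 0.0005
```

```bash
python3 st.py
python3 - <<'E'
from st import *
t0=cv2.imread("pics/raw_top0.png"); s0=cv2.imread("pics/raw_scene0.png")
print("ball",[loc(p*1000).round(1) for p in (plane("top",(179.0,190.0),.0633),plane("scene",(165.9,227.0),.0633))])
print("jar",[loc(plane("top",(199,159),.071)*1000).round(1)],"muller",loc(plane("top",(191,143),.1)*1000).round(1))
# panel from patches, both views
T=dict(r=(171.62,242.38),y=(168.5,260.5),g=(169.94,253.15),b=(167.51,267.95)); Sx=dict(r=(191.29,276.43),y=(202.08,289.33),g=(197.5,284),b=(206.87,294.87))
for k in T: X,e=tri(Sx[k],T[k]); print(k,(X*1000).round(1),round(e*1000,1),(plane("top",T[k],.012)*1000).round(1),(plane("scene",Sx[k],.012)*1000).round(1))
E
```

```text
t 42.4 pos [540.8 281.  127.8] meter [  47.9 -105.7  127.8] rot [ 3.135e+00  2.000e-03 -4.100e-02] F [-0.1 -0.  -0. ] op 0.6 sd [0.2 0.5 0.2]
ball [array([  75.4, -105.6,   63.3]), array([  81.7, -108.6,   63.3])]
jar [array([ 176.4, -163.7,   71. ])] muller [ 219. -141.  100.]
r [409.2 309.7  12.7] 0.3 [409.4 310.   12. ] [409.8 309.2  12. ]
y [352.8 317.5  12.6] 0.0 [352.8 317.7  12. ] [353.4 317.1  12. ]
g [375.7 314.2  12.3] 0.5 [375.6 314.1  12. ] [376.3 314.2  12. ]
b [330.1 320.   12.2] 0.5 [329.9 319.9  12. ] [330.4 320.   12. ]
```

Emit:
jog_arm(
  deltas=[0,0,-0.3,0,0,0,0,0,-0.6,0,0,0,0,0,-0.6,0,0,0],
)

```text
time: 42.65
tool_pos: [0.5381, 0.2791, 0.063]
tool_rot: [3.132, 0.01, -0.043]
contact_force: [-1.4, -0.7, -0.7]
opening: 0.0003
```

Emit:
jog_arm(
  deltas=[0.1,0,0,0,0,0,0.2,-0.01,0,0,0,0,0.3,-0.01,0,0,0,0,0.36,-0.015,0,0,0,0,0.36,-0.015,0,0,0,0],
)

```text
time: 43.07
tool_pos: [0.5775, 0.2796, 0.0688]
tool_rot: [3.136, 0.002, -0.043]
contact_force: [-1.9, 1.2, 1.4]
opening: 0.0006
```

```bash
python3 st.py
```

```text
t 43.2 pos [577.4 279.7  68.8] meter [  84.4 -105.4   68.8] rot [ 3.136e+00  1.000e-03 -4.300e-02] F [-2.3  0.2  1.3] op 0.4 sd [0.  0.1 0. ]
```

Emit:
jog_arm(
  deltas=[0.03,0,0,0,0,0,0.06,0,0,0,0,0,0.06,0,0,0,0,0],
)

```text
time: 43.47
tool_pos: [0.5787, 0.2802, 0.0682]
tool_rot: [3.134, 0.011, -0.041]
contact_force: [-17.7, 0.3, 10.8]
opening: 0.0005
```

```bash
python3 st.py
```

```text
t 43.6 pos [578.7 280.2  68.2] meter [  85.7 -104.9   68.2] rot [ 3.134  0.011 -0.041] F [-17.4  -0.   10.7] op 0.3 sd [0. 0. 0.]
```

The toggle hit its end stop, so the meter is on. I'm backing off and going to the panel.

Emit:
jog_arm(
  deltas=[-0.06,0,0,0,0,0,-0.1,0,0.2,0,0,0,-0.1,0,0.6,0,0,0,-0.1,0,0.9,0,0,0],
)

```text
time: 43.95
tool_pos: [0.5733, 0.28, 0.1599]
tool_rot: [3.136, -0.0, -0.042]
contact_force: [1.5, -0.2, 0.8]
opening: 0.0001
```

Emit:
jog_arm(
  deltas=[-0.4,0.05,0,0,0,0,-0.8,0.1,0,0,0,0,-1,0.17,0,0,0,-0.056,-1,0.17,0,0,0,-0.056],
  claw=0.76,
)

```text
time: 44.28
tool_pos: [0.4696, 0.298, 0.1589]
tool_rot: [3.136, 0.002, -0.131]
contact_force: [1.0, -0.2, -0.2]
opening: 0.0225
```

Emit:
jog_arm(
  deltas=[-0.4,0.1,0,0,0,0,-0.8,0.15,0,0,0,0,-1,0.18,0,0,0,0,-1,0.18,0,0,0,0,-1,0.18,0,0,0,0],
)

```text
time: 44.7
tool_pos: [0.3737, 0.3156, 0.1588]
tool_rot: [3.137, -0.001, -0.128]
contact_force: [0.9, -0.0, -0.1]
opening: 0.056
```

```bash
python3 st.py
python3 - <<'E'
from st import *
S=snap("scene","s12"); 
print("orange",blobs(S,(5,140,120),(16,255,255),(140,215,50,30),4)); print("red",blobs(S,(0,140,120),(6,255,255),(140,255,90,75),4))
t=snap("top","t12"); print("orange",blobs(t,(5,140,120),(16,255,255),(165,170,40,30),3))
E
```

```text
t 44.9 pos [374.5 315.4 158.6] meter [-119.7  -78.3  158.6] rot [ 3.137e+00 -1.000e-03 -1.290e-01] F [ 0.4 -0.1  0.3] op 61.7 sd [0.5 0.2 0.2]
orange []
red [(np.int32(7), [191.29, 276.43])]
orange [(np.int32(7), [178.86, 182.14])]
```

Emit:
jog_arm(
  deltas=[-0.1,0,-0.4,0,0,0,-0.1,0,-0.8,0,0,0,-0.1,0,-1,0,0,0,-0.1,0,-1,0,0,0],
)

```text
time: 45.28
tool_pos: [0.3614, 0.3133, 0.0541]
tool_rot: [3.131, 0.007, -0.131]
contact_force: [-0.5, -0.5, 0.0]
opening: 0.0694
```

Emit:
jog_arm(
  deltas=[0,0,-0.2,0,0,0,0,0,-0.4,0,0,0,0,0,-0.45,0,0,0,0,0,-0.45,0,0,0,0,0,-0.45,0,0,0],
)

```text
time: 45.7
tool_pos: [0.3641, 0.3155, 0.014]
tool_rot: [3.137, 0.0, -0.13]
contact_force: [-0.7, -0.0, 0.4]
opening: 0.0696
```

```bash
python3 st.py
```

```text
t 45.9 pos [364.2 315.6  14.3] meter [-130.1  -78.5   14.3] rot [ 3.137e+00 -1.000e-03 -1.300e-01] F [-0.5 -0.2  0.4] op 69.9 sd [0.1 0.1 0.2]
```

Emit:
jog_arm(
  deltas=[0,0,0,0,0,0,0,0,0,0,0,0,0,0,0,0,0,0,0,0,0,0,0,0,0,0,0,0,0,0],
  claw=0.5,
  newtons=15,
)

```text
time: 46.27
tool_pos: [0.3635, 0.3153, 0.0136]
tool_rot: [3.137, 0.0, -0.13]
contact_force: [-0.3, -0.1, 6.1]
opening: 0.0556
```

```bash
python3 st.py
```

```text
t 46.4 pos [363.5 315.4  13.6] meter [-130.8  -78.8   13.6] rot [ 3.137  0.    -0.13 ] F [-0.9 -0.3  6. ] op 55.9 sd [0. 0. 0.]
```

Emit:
jog_arm(
  deltas=[0.005,-0.05,0,0,0,0,0.01,-0.1,0,0,0,0,0.022,-0.16,0,0,0,0,0.022,-0.21,0,0,0,0,0.022,-0.21,0,0,0,0],
)

```text
time: 46.83
tool_pos: [0.3662, 0.2937, 0.0136]
tool_rot: [3.137, -0.001, -0.13]
contact_force: [1.4, -1.0, 6.0]
opening: 0.0561
```

Emit:
jog_arm(
  deltas=[0,0,0,0,0,0,0,0,0,0,0,0],
)

```text
time: 47.0
tool_pos: [0.3662, 0.2937, 0.0136]
tool_rot: [3.136, -0.0, -0.13]
contact_force: [1.2, -3.2, 6.6]
opening: 0.0562
```

```bash
cat > pan.py <<'E'
from st import *
def panel(tag):
    S=snap("scene","s"+tag); t=snap("top","t"+tag); C={}
    for k,lo,hi in(("r",(0,140,120),(6,255,255)),("y",(18,120,100),(30,255,255)),("g",(45,60,50),(82,255,255)),("b",(105,90,60),(130,255,255))):
        pts=[]
        for n,im,R in(("top",t,(130,215,90,80)),("scene",S,(150,262,90,65))):
            b=blobs(im,lo,hi,R,5)
            if b: pts.append((plane(n,max(b)[1],.012)*1000)[:2].round(1).tolist())
            else: pts.append(None)
        C[k]=pts
    print(C)
    for i,n in((0,"top"),(1,"scene")):
        d={k:np.array(v[i]) for k,v in C.items() if v[i] is not None}; ks=[k for k in "rgyb" if k in d]
        if len(ks)>1:
            s=dict(r=30,g=-3.8,y=-26.9,b=-49.8); u=(d[ks[0]]-d[ks[-1]]); u/=np.linalg.norm(u)
            c=np.mean([d[k]-s[k]*u for k in ks],0); print(n,ks,"yaw",np.degrees(np.arctan2(u[1],u[0])).round(1),"white",(c+52*u).round(1),"red",(c+30*u).round(1),"nose 433.1 286.2")
if __name__=="__main__":
    import sys; panel(sys.argv[1])
E
python3 st.py; python3 pan.py 13
```

```text
t 47.1 pos [366.2 293.7  13.6] meter [-127.2 -100.3   13.6] rot [ 3.136 -0.    -0.13 ] F [ 0.9 -2.5  6.9] op 56.0 sd [0. 0. 0.]
{'r': [[410.8, 288.1], None], 'y': [[354.5, 289.4], [356.2, 293.6]], 'g': [[376.7, 287.4], [378.9, 291.3]], 'b': [[329.2, 291.6], [333.3, 297.2]]}
top ['r', 'g', 'y', 'b'] yaw -2.5 white [432.4 286.4] red [410.4 287.3] nose 433.1 286.2
scene ['g', 'y', 'b'] yaw -7.4 white [434.3 283.9] red [412.5 286.7] nose 433.1 286.2
```

Emit:
jog_arm(
  deltas=[0,0,0,0,0,0,0,0,0,0,0,0,0,0,0,0,0,0,0,0,0,0,0,0],
  claw=0.76,
)

```text
time: 47.58
tool_pos: [0.3651, 0.2939, 0.0128]
tool_rot: [3.135, 0.002, -0.13]
contact_force: [-0.5, -0.4, 0.0]
opening: 0.0697
```

Emit:
jog_arm(
  deltas=[0,0,0.2,0,0,0,0,0,0.6,0,0,0,0,0,1,0,0,0,0,0,1,0,0,0],
)

```text
time: 47.92
tool_pos: [0.3685, 0.2961, 0.1192]
tool_rot: [-3.141, -0.008, -0.129]
contact_force: [1.0, 0.5, 0.1]
opening: 0.0698
```

Emit:
jog_arm(
  deltas=[0.2,-0.4,0.3,0,0,0,0.4,-0.8,0.4,0,0,0,0.6,-1,0.5,0,0,0,0.67,-1,0.5,0,0,0,0.67,-1,0.5,0,0,0],
  claw=0,
)

```text
time: 48.33
tool_pos: [0.4349, 0.1928, 0.1638]
tool_rot: [3.137, -0.002, -0.134]
contact_force: [0.4, -0.2, 0.5]
opening: 0.0416
```

```bash
python3 st.py; python3 pan.py 14
```

```text
t 48.5 pos [432.7 193.9 162.8] meter [ -56.5 -197.2  162.8] rot [ 3.136e+00  1.000e-03 -1.320e-01] F [-0.4  0.2  0.1] op 35.2 sd [1.4 0.7 0.6]
{'r': [[410.8, 288.1], None], 'y': [None, [356.0, 293.5]], 'g': [[378.2, 291.5], [378.7, 290.5]], 'b': [None, [332.7, 296.2]]}
top ['r', 'g'] yaw -6.0 white [433.2 285.8] red [411.3 288. ] nose 433.1 286.2
scene ['g', 'y', 'b'] yaw -7.1 white [434.  283.7] red [412.2 286.4] nose 433.1 286.2
```

Emit:
jog_arm(
  deltas=[0,0.4,0,0,0,0,0,0.8,0,0,0,0,0.01,0.92,-0.3,0,0,0,0.01,0.92,-0.7,0,0,0,0.01,0.92,-0.9,0,0,0],
)

```text
time: 49.0
tool_pos: [0.4303, 0.2874, 0.0694]
tool_rot: [3.133, 0.005, -0.126]
contact_force: [-1.4, -1.6, -0.4]
opening: 0.0004
```

Emit:
jog_arm(
  deltas=[0,0,0,0,0,0,0,0,0,0,0,0,0,0,0,0,0,0],
)

```text
time: 49.25
tool_pos: [0.4338, 0.2869, 0.0742]
tool_rot: [3.137, -0.0, -0.129]
contact_force: [0.6, 1.2, 0.6]
opening: 0.0003
```

```bash
python3 st.py
```

```text
t 49.4 pos [434.2 286.8  74.6] meter [ -58.9 -104.4   74.6] rot [ 3.137e+00 -1.000e-03 -1.290e-01] F [0.8 0.3 0.3] op 0.5 sd [0.2 0.1 0.2]
```

Next I'm pressing down about 21 mm from here and holding.

Emit:
jog_arm(
  deltas=[0,0,-0.06,0,0,0,0,0,-0.11,0,0,0,0,0,-0.16,0,0,0,0,0,-0.2,0,0,0,0,0,-0.2,0,0,0],
)

```text
time: 49.82
tool_pos: [0.4341, 0.2863, 0.0559]
tool_rot: [3.137, -0.001, -0.13]
contact_force: [-7.1, -3.9, 28.6]
opening: 0.0006
```

```bash
python3 st.py
```

```text
t 50.0 pos [434.1 286.3  55.8] meter [ -59.  -104.8   55.8] rot [ 3.137e+00 -1.000e-03 -1.300e-01] F [-6.4 -4.1 29.1] op 0.4 sd [0. 0. 0.]
```

Emit:
jog_arm(
  deltas=[0,0,0.012,0,0,0,0,0,0.012,0,0,0,0,0,0.012,0,0,0,0,0,0.012,0,0,0,0,0,0.012,0,0,0],
)

```text
time: 50.38
tool_pos: [0.434, 0.2863, 0.056]
tool_rot: [3.137, -0.001, -0.13]
contact_force: [-4.0, -2.2, 19.3]
opening: 0.0002
```

Emit:
jog_arm(
  deltas=[0,0,0,0,0,0,0,0,0,0,0,0,0,0,0,0,0,0,0,0,0,0,0,0,0,0,0,0,0,0],
)

```text
time: 50.8
tool_pos: [0.434, 0.2863, 0.056]
tool_rot: [3.137, -0.001, -0.13]
contact_force: [-3.6, -2.6, 18.8]
opening: 0.0006
```

Emit:
jog_arm(
  deltas=[0,0,0,0,0,0,0,0,0,0,0,0,0,0,0,0,0,0],
)

```text
time: 51.05
tool_pos: [0.434, 0.2863, 0.056]
tool_rot: [3.137, -0.001, -0.13]
contact_force: [-3.7, -2.1, 19.4]
opening: 0.0005
```

```bash
python3 st.py
```

```text
t 51.2 pos [434.  286.3  56. ] meter [ -59.1 -104.9   56. ] rot [ 3.137e+00 -1.000e-03 -1.300e-01] F [-4.3 -2.6 19.7] op 0.7 sd [0. 0. 0.]
```

Emit:
jog_arm(
  deltas=[0,0,0.3,0,0,0,0,0,0.7,0,0,0,0,0,1,0,0,0],
)

```text
time: 51.45
tool_pos: [0.4334, 0.2861, 0.1558]
tool_rot: [3.136, 0.001, -0.13]
contact_force: [0.5, 0.6, -0.2]
opening: 0.0004
```

Emit:
jog_arm(
  deltas=[-0.3,0.03,0,0,0,0,-0.55,0.07,0,0,0,0,-0.68,0.07,0,0,0,0,-0.68,0.07,0,0,0,0,-0.68,0.07,0,0,0,0],
  claw=0.76,
)

```text
time: 51.87
tool_pos: [0.3652, 0.2932, 0.1541]
tool_rot: [3.136, 0.001, -0.129]
contact_force: [0.2, 0.8, 0.3]
opening: 0.029
```

Emit:
jog_arm(
  deltas=[0,0,0,0,0,0,0,0,0,0,0,0,0,0,0,0,0,0,0,0,0,0,0,0],
)

```text
time: 52.2
tool_pos: [0.366, 0.293, 0.154]
tool_rot: [3.136, 0.001, -0.13]
contact_force: [0.3, -1.0, -0.4]
opening: 0.0557
```

```bash
python3 st.py; python3 pan.py 15
```

```text
t 52.4 pos [365.8 293.  154. ] meter [-127.5 -101.   154. ] rot [ 3.136e+00  1.000e-03 -1.300e-01] F [-0.2 -0.2 -0.2] op 61.6 sd [0.1 0.  0.1]
{'r': [None, None], 'y': [None, [355.9, 293.8]], 'g': [None, [378.7, 290.5]], 'b': [None, [332.9, 296.1]]}
scene ['g', 'y', 'b'] yaw -7.0 white [434.1 283.9] red [412.2 286.6] nose 433.1 286.2
```

Emit:
jog_arm(
  deltas=[0,0,-0.4,0,0,0,0,0,-0.8,0,0,0,0,0,-1,0,0,0,0,0,-1,0,0,0],
)

```text
time: 52.78
tool_pos: [0.3629, 0.2916, 0.0506]
tool_rot: [3.131, 0.008, -0.13]
contact_force: [-0.1, -0.3, -0.3]
opening: 0.0697
```

Emit:
jog_arm(
  deltas=[0,0,-0.2,0,0,0,0,0,-0.4,0,0,0,0,0,-0.4,0,0,0,0,0,-0.4,0,0,0],
)

```text
time: 53.12
tool_pos: [0.3656, 0.2932, 0.0149]
tool_rot: [3.136, 0.001, -0.13]
contact_force: [0.2, 0.8, 0.3]
opening: 0.07
```

Emit:
jog_arm(
  deltas=[0,0,0,0,0,0,0,0,0,0,0,0,0,0,0,0,0,0,0,0,0,0,0,0,0,0,0,0,0,0],
  claw=0.5,
  newtons=15,
)

```text
time: 53.53
tool_pos: [0.3662, 0.2936, 0.0156]
tool_rot: [3.138, -0.001, -0.13]
contact_force: [-0.3, -0.3, 8.1]
opening: 0.056
```

```bash
python3 st.py
```

```text
t 53.7 pos [366.2 293.6  15.6] meter [-127.1 -100.4   15.6] rot [ 3.138e+00 -1.000e-03 -1.300e-01] F [-0.4 -0.5  7.4] op 55.8 sd [0. 0. 0.]
```

Emit:
jog_arm(
  deltas=[0.06,-0.005,0,0,0,0,0.12,-0.01,0,0,0,0,0.18,-0.018,0,0,0,0,0.215,-0.02,0,0,0,0,0.215,-0.02,0,0,0,0],
)

```text
time: 54.1
tool_pos: [0.3872, 0.2914, 0.0156]
tool_rot: [3.137, 0.001, -0.13]
contact_force: [-3.1, -0.4, 9.0]
opening: 0.0559
```

Emit:
jog_arm(
  deltas=[0,0,0,0,0,0,0,0,0,0,0,0],
)

```text
time: 54.27
tool_pos: [0.3872, 0.2914, 0.0156]
tool_rot: [3.137, -0.0, -0.13]
contact_force: [-2.5, -0.7, 8.0]
opening: 0.0557
```

```bash
python3 st.py
```

```text
t 54.4 pos [387.2 291.4  15.6] meter [-106.1 -101.7   15.6] rot [ 3.137 -0.    -0.13 ] F [-2.2 -0.8  8. ] op 55.8 sd [0. 0. 0.]
```

Emit:
jog_arm(
  deltas=[0,0,0,0,0,0,0,0,0,0,0,0,0,0,0,0,0,0,0,0,0,0,0,0],
  claw=0.76,
)

```text
time: 54.75
tool_pos: [0.3869, 0.2911, 0.0143]
tool_rot: [3.136, 0.001, -0.13]
contact_force: [-0.5, -1.7, -0.5]
opening: 0.0695
```

Emit:
jog_arm(
  deltas=[0,0,0.2,0,0,0,0,0,0.6,0,0,0,0,0,1,0,0,0,0,0,1,0,0,0],
)

```text
time: 55.08
tool_pos: [0.3903, 0.2931, 0.1207]
tool_rot: [-3.14, -0.009, -0.13]
contact_force: [0.3, 1.1, 0.4]
opening: 0.0695
```

Emit:
jog_arm(
  deltas=[0.1,0,0,0,0,0,0.25,0,0,0,0,0,0.4,-0.03,0,0,0,0,0.47,-0.05,0,0,0,0,0.47,-0.05,0,0,0,0],
  claw=0,
)

```text
time: 55.5
tool_pos: [0.4351, 0.2854, 0.113]
tool_rot: [3.135, 0.002, -0.131]
contact_force: [-0.0, 0.5, -0.2]
opening: 0.0412
```

Emit:
jog_arm(
  deltas=[0,0,0,0,0,0,0,0,0,0,0,0,0,0,0,0,0,0,0,0,0,0,0,0,0,0,0,0,0,0],
)

```text
time: 55.92
tool_pos: [0.4335, 0.2863, 0.1143]
tool_rot: [3.136, 0.001, -0.129]
contact_force: [-0.3, -0.6, -0.2]
opening: 0.0072
```

```bash
python3 st.py;python3 pan.py 16
```

```text
Traceback (most recent call last):
  File "st.py", line 11, in <module>
    m,sd,s=avg(); print("t",round(s["time"],1),"pos",m[:3].round(1),"meter",loc(m).round(1),"rot",m[3:6].round(3),"F",m[6:9].round(1),"op",m[9].round(1),"sd",sd[:3].round(1))
           ~~~^^
  File "st.py", line 5, in avg
    s=robot.observe(); a.append(np.r_[s["tool_pos"]*1000,np.r_[s["tool_rot"][0]%(2*np.pi),s["tool_rot"][1:]],s["contact_force"],s["opening"]*1000]); robot.read_camera("top") if i<n-1 else 0
                                                                                                                                                     ~~~~~~~~~~~~~~~~~^^^^^^^
ValueError: 200 camera calls are used up
Traceback (most recent call last):
  File "pan.py", line 18, in <module>
    import sys; panel(sys.argv[1])
                ~~~~~^^^^^^^^^^^^^
  File "pan.py", line 3, in panel
    S=snap("scene","s"+tag); t=snap("top","t"+tag); C={}
  File "h.py", line 16, in snap
    im=robot.read_camera(n)[:,:,::-1].copy(); cv2.imwrite(f"pics/raw_{name}.png",im); return im
       ~~~~~~~~~~~~~~~~~^^^
ValueError: 200 camera calls are used up
```

I've used up the camera budget through pose averaging. From here I rely on the arm's readouts and the positions already measured. Pressing on red.

Emit:
jog_arm(
  deltas=[0,0,-0.2,0,0,0,0,0,-0.4,0,0,0,0,0,-0.48,0,0,0,0,0,-0.54,0,0,0,0,0,-0.58,0,0,0],
)

```text
time: 56.33
tool_pos: [0.4332, 0.286, 0.056]
tool_rot: [3.135, 0.003, -0.13]
contact_force: [-5.2, -2.3, 17.6]
opening: 0.0008
```

Emit:
jog_arm(
  deltas=[0,0,-0.006,0,0,0,0,0,-0.006,0,0,0,0,0,-0.006,0,0,0,0,0,-0.006,0,0,0,0,0,-0.006,0,0,0],
)

```text
time: 56.75
tool_pos: [0.4337, 0.2862, 0.0567]
tool_rot: [3.136, 0.001, -0.13]
contact_force: [-4.0, -1.7, 4.7]
opening: 0.0006
```

Emit:
jog_arm(
  deltas=[0,0,-0.02,0,0,0,0,0,-0.02,0,0,0,0,0,-0.02,0,0,0,0,0,-0.02,0,0,0,0,0,-0.02,0,0,0],
)

```text
time: 57.17
tool_pos: [0.4339, 0.2862, 0.056]
tool_rot: [3.136, -0.0, -0.13]
contact_force: [-6.8, -3.3, 18.1]
opening: 0.0003
```

Emit:
jog_arm(
  deltas=[0,0,0,0,0,0,0,0,0,0,0,0,0,0,0,0,0,0,0,0,0,0,0,0,0,0,0,0,0,0],
)

```text
time: 57.58
tool_pos: [0.4339, 0.2862, 0.056]
tool_rot: [3.136, 0.0, -0.129]
contact_force: [-6.0, -4.1, 18.9]
opening: 0.0006
```

Emit:
jog_arm(
  deltas=[0,0,0,0,0,0,0,0,0,0,0,0,0,0,0,0,0,0,0,0,0,0,0,0,0,0,0,0,0,0],
)

```text
time: 58.0
tool_pos: [0.4339, 0.2863, 0.056]
tool_rot: [3.136, 0.0, -0.13]
contact_force: [-6.5, -3.1, 18.5]
opening: 0.0005
```

Emit:
jog_arm(
  deltas=[0,0,0,0,0,0,0,0,0,0,0,0,0,0,0.3,0,0,0,0,0,0.7,0,0,0,0,0,1,0,0,0],
)

```text
time: 58.42
tool_pos: [0.4345, 0.2865, 0.1566]
tool_rot: [3.137, -0.001, -0.13]
contact_force: [0.5, 1.4, 1.0]
opening: 0.0002
```

Emit:
jog_arm(
  deltas=[0.3,0,0,0,0,0,0.7,-0.03,0,0,0,0,0.95,-0.04,0,0,0,0.056,0.95,-0.04,0,0,0,0.056],
)

```text
time: 58.75
tool_pos: [0.5338, 0.2816, 0.1547]
tool_rot: [3.137, -0.005, -0.04]
contact_force: [-0.8, -2.0, -0.4]
opening: 0.0003
```

Emit:
jog_arm(
  deltas=[0.3,0,0,0,0,0,0.7,-0.03,0,0,0,0,0.93,-0.045,0,0,0,0,0.93,-0.045,0,0,0,0,0.93,-0.045,0,0,0,0],
)

```text
time: 59.17
tool_pos: [0.6221, 0.2774, 0.1533]
tool_rot: [3.136, 0.002, -0.043]
contact_force: [0.4, 0.4, -0.2]
opening: 0.0005
```

Emit:
jog_arm(
  deltas=[0,0,0,0,0,0,0,0,0,0,0,0,0,0,0,0,0,0],
)

```text
time: 59.42
tool_pos: [0.6209, 0.2781, 0.1542]
tool_rot: [3.136, 0.001, -0.041]
contact_force: [-0.3, 0.2, 0.1]
opening: 0.0002
```

Emit:
jog_arm(
  deltas=[0,0,-0.3,0,0,0,0,0,-0.6,0,0,0,0,0,-0.86,0,0,0,0,0,-0.86,0,0,0,0,0,-0.86,0,0,0],
)

```text
time: 59.83
tool_pos: [0.6207, 0.2777, 0.067]
tool_rot: [3.135, 0.004, -0.041]
contact_force: [0.0, -0.8, 0.5]
opening: 0.0009
```

Emit:
jog_arm(
  deltas=[-0.1,0,0,0,0,0,-0.2,0.01,0,0,0,0,-0.3,0.01,0,0,0,0,-0.35,0.015,0,0,0,0,-0.35,0.015,0,0,0,0],
)

```text
time: 60.25
tool_pos: [0.5875, 0.28, 0.0706]
tool_rot: [3.138, -0.003, -0.041]
contact_force: [1.3, 1.4, 1.2]
opening: 0.0005
```

Emit:
jog_arm(
  deltas=[-0.02,0,0,0,0,0,-0.035,0,0,0,0,0,-0.035,0,0,0,0,0],
)

```text
time: 60.5
tool_pos: [0.5836, 0.2793, 0.068]
tool_rot: [3.136, 0.001, -0.042]
contact_force: [1.1, 1.6, 0.9]
opening: 0.0004
```

Emit:
jog_arm(
  deltas=[-0.02,0,0,0,0,0,-0.035,0,0,0,0,0,-0.035,0,0,0,0,0],
)

```text
time: 60.75
tool_pos: [0.5807, 0.2793, 0.0676]
tool_rot: [3.136, -0.001, -0.042]
contact_force: [5.6, 1.6, -0.5]
opening: 0.0006
```

Emit:
jog_arm(
  deltas=[-0.015,0,0,0,0,0,-0.025,0,0,0,0,0,-0.025,0,0,0,0,0],
)

```text
time: 61.0
tool_pos: [0.5803, 0.2793, 0.0679]
tool_rot: [3.137, -0.005, -0.042]
contact_force: [11.5, 2.2, -4.3]
opening: 0.0004
```

The toggle is back at its off stop, reached at exactly the predicted x. Now fetching the panel.

Emit:
jog_arm(
  deltas=[0.08,0,0,0,0,0,0.1,0,0.2,0,0,0,0.1,0,0.6,0,0,0,0.1,0,0.9,0,0,0],
)

```text
time: 61.33
tool_pos: [0.5867, 0.2786, 0.1581]
tool_rot: [3.134, 0.005, -0.042]
contact_force: [1.1, -0.0, 1.3]
opening: 0.0002
```

Emit:
jog_arm(
  deltas=[-0.4,0.02,0,0,0,0,-0.8,0.05,0,0,0,0,-1,0.06,0,0,0,-0.056,-1,0.06,0,0,0,-0.056],
  claw=0.76,
)

```text
time: 61.67
tool_pos: [0.4824, 0.285, 0.1573]
tool_rot: [3.133, 0.006, -0.132]
contact_force: [0.8, 0.1, -0.1]
opening: 0.0219
```

Emit:
jog_arm(
  deltas=[-0.4,0.02,0,0,0,0,-0.8,0.05,0,0,0,0,-1,0.06,0,0,0,0,-1,0.06,0,0,0,0,-1,0.06,0,0,0,0],
)

```text
time: 62.08
tool_pos: [0.3871, 0.2912, 0.1577]
tool_rot: [3.135, 0.001, -0.128]
contact_force: [1.0, 0.7, -0.0]
opening: 0.0561
```

Emit:
jog_arm(
  deltas=[0,0,0,0,0,0,0,0,0,0,0,0,0,0,0,0,0,0,0,0,0,0,0,0],
)

```text
time: 62.42
tool_pos: [0.3881, 0.2909, 0.1574]
tool_rot: [3.136, 0.001, -0.131]
contact_force: [0.1, -0.5, -0.6]
opening: 0.0697
```

Emit:
jog_arm(
  deltas=[-0.01,0,-0.4,0,0,0,-0.01,0,-0.8,0,0,0,-0.01,0,-1,0,0,0,-0.01,0,-1,0,0,0],
)

```text
time: 62.75
tool_pos: [0.3841, 0.2895, 0.0537]
tool_rot: [3.131, 0.008, -0.13]
contact_force: [-0.2, -0.6, -0.1]
opening: 0.0698
```

Emit:
jog_arm(
  deltas=[0,0,-0.2,0,0,0,0,0,-0.43,0,0,0,0,0,-0.43,0,0,0,0,0,-0.43,0,0,0],
)

```text
time: 63.08
tool_pos: [0.3867, 0.2911, 0.0151]
tool_rot: [3.135, 0.002, -0.13]
contact_force: [0.5, -0.3, 0.1]
opening: 0.0697
```

Emit:
jog_arm(
  deltas=[0,0,0,0,0,0,0,0,0,0,0,0,0,0,0,0,0,0,0,0,0,0,0,0,0,0,0,0,0,0],
  claw=0.5,
  newtons=15,
)

```text
time: 63.5
tool_pos: [0.3874, 0.2916, 0.0161]
tool_rot: [3.138, -0.001, -0.13]
contact_force: [-0.6, -0.6, 8.2]
opening: 0.0561
```

Emit:
jog_arm(
  deltas=[-0.1,0.01,0,0,0,0,-0.2,0.02,0,0,0,0,-0.35,0.04,0,0,0,0,-0.35,0.04,0,0,0,0],
)

```text
time: 63.83
tool_pos: [0.3505, 0.296, 0.016]
tool_rot: [3.138, -0.001, -0.129]
contact_force: [-4.6, 3.8, 10.6]
opening: 0.0557
```

Emit:
jog_arm(
  deltas=[0,0.15,0,0,0,0,0,0.3,0,0,0,0,0,0.45,0,0,0,0,0,0.55,0,0,0,0,0,0.55,0,0,0,0],
)

```text
time: 64.25
tool_pos: [0.3513, 0.3519, 0.0159]
tool_rot: [3.138, -0.0, -0.129]
contact_force: [-2.1, 4.1, 9.6]
opening: 0.0556
```

Emit:
jog_arm(
  deltas=[0,0,0,0,0,0,0,0,0,0,0,0,0,0,0,0,0,0],
  newtons=35,
)

```text
time: 64.5
tool_pos: [0.3515, 0.3515, 0.016]
tool_rot: [3.139, -0.001, -0.129]
contact_force: [-0.7, 3.9, 7.1]
opening: 0.0554
```

Emit:
jog_arm(
  deltas=[0,0,0.1,0,0,0,0,0,0.4,0,0,0,0,0,0.7,0,0,0,0,0,1,0,0,0],
)

```text
time: 64.83
tool_pos: [0.3503, 0.3495, 0.116]
tool_rot: [3.134, 0.002, -0.13]
contact_force: [0.6, 0.5, -1.3]
opening: 0.0552
```

Emit:
jog_arm(
  deltas=[0.1,-0.1,0.3,0,0,0,0.2,-0.4,0.6,0,0,0,0.2,-0.7,0.7,0,0,0,0.2,-0.97,0.7,0,0,0],
)

```text
time: 65.17
tool_pos: [0.3722, 0.2523, 0.188]
tool_rot: [3.139, -0.004, -0.129]
contact_force: [0.5, 0.3, -1.0]
opening: 0.0552
```

Emit:
jog_arm(
  deltas=[0.05,-0.25,0,0,0,0,0.1,-0.5,0,0,0,0,0.15,-0.75,0,0,0,0,0.19,-0.97,0,0,0,0],
)

```text
time: 65.5
tool_pos: [0.3895, 0.1546, 0.1851]
tool_rot: [3.136, 0.001, -0.13]
contact_force: [0.7, 0.6, -1.2]
opening: 0.0556
```

Emit:
jog_arm(
  deltas=[0.05,-0.25,0,0,0,0,0.1,-0.5,0,0,0,0,0.15,-0.75,0,0,0,0,0.19,-0.97,0,0,0,0],
)

```text
time: 65.83
tool_pos: [0.4086, 0.0578, 0.1851]
tool_rot: [3.136, 0.001, -0.13]
contact_force: [-0.1, 0.3, -0.9]
opening: 0.0554
```

Emit:
jog_arm(
  deltas=[0.05,-0.25,0,0,0,0,0.1,-0.5,0,0,0,0,0.15,-0.75,0,0,0,0,0.19,-0.97,0,0,0,0],
)

```text
time: 66.17
tool_pos: [0.4277, -0.0391, 0.1851]
tool_rot: [3.136, 0.001, -0.13]
contact_force: [0.6, -1.0, -1.7]
opening: 0.0553
```

Emit:
jog_arm(
  deltas=[0.05,-0.25,0,0,0,0,0.1,-0.5,0,0,0,0,0.15,-0.75,0,0,0,0,0.19,-0.97,0,0,0,0],
)

```text
time: 66.5
tool_pos: [0.4468, -0.136, 0.185]
tool_rot: [3.136, 0.002, -0.13]
contact_force: [0.8, 0.2, -0.8]
opening: 0.0554
```

Emit:
jog_arm(
  deltas=[0.05,-0.25,0,0,0,0,0.1,-0.5,0,0,0,0,0.15,-0.75,0,0,0,0,0.19,-0.97,0,0,0,0],
)

```text
time: 66.83
tool_pos: [0.4659, -0.2329, 0.185]
tool_rot: [3.136, 0.002, -0.13]
contact_force: [-0.2, -0.0, -1.4]
opening: 0.0554
```

Emit:
jog_arm(
  deltas=[0.05,-0.25,0,0,0,0,0.1,-0.5,0,0,0,0,0.15,-0.75,0,0,0,0,0.19,-0.97,0,0,0,0,0.19,-0.97,0,0,0,0],
)

```text
time: 67.25
tool_pos: [0.4851, -0.3322, 0.1847]
tool_rot: [3.134, 0.001, -0.132]
contact_force: [-1.0, -0.1, -1.2]
opening: 0.0555
```

Emit:
jog_arm(
  deltas=[0,0,0,0,0,0,0,0,0,0,0,0,0,0,0,0,0,0],
)

```text
time: 67.5
tool_pos: [0.4851, -0.3275, 0.1848]
tool_rot: [3.137, 0.002, -0.129]
contact_force: [-0.0, -0.6, -1.1]
opening: 0.0554
```

Emit:
jog_arm(
  deltas=[0,0,-0.2,0,0,0,0,0,-0.4,0,0,0,0,0,-0.6,0,0,0,0,0,-0.68,0,0,0,0,0,-0.68,0,0,0],
)

```text
time: 67.92
tool_pos: [0.4848, -0.3274, 0.1154]
tool_rot: [3.138, 0.004, -0.129]
contact_force: [0.2, -0.2, -0.7]
opening: 0.0553
```

Emit:
jog_arm(
  deltas=[0,0,-0.01,0,0,0,0,0,-0.02,0,0,0,0,0,-0.02,0,0,0],
)

```text
time: 68.17
tool_pos: [0.4858, -0.3291, 0.1157]
tool_rot: [3.135, -0.0, -0.13]
contact_force: [-0.5, 0.1, -1.5]
opening: 0.0553
```

Emit:
jog_arm(
  deltas=[0,0,-0.01,0,0,0,0,0,-0.02,0,0,0,0,0,-0.02,0,0,0],
)

```text
time: 68.42
tool_pos: [0.4857, -0.3292, 0.1139]
tool_rot: [3.135, -0.0, -0.13]
contact_force: [-1.2, 0.6, 4.3]
opening: 0.0557
```

Emit:
jog_arm(
  deltas=[0,0,-0.005,0,0,0,0,0,-0.01,0,0,0,0,0,-0.01,0,0,0],
)

```text
time: 68.67
tool_pos: [0.4857, -0.3291, 0.1138]
tool_rot: [3.135, -0.001, -0.13]
contact_force: [-3.0, 1.9, 11.3]
opening: 0.0556
```

The panel is down on the board at the expected height. Releasing and withdrawing.

Emit:
jog_arm(
  deltas=[0,0,0.012,0,0,0,0,0,0.012,0,0,0],
)

```text
time: 68.83
tool_pos: [0.4857, -0.3292, 0.1138]
tool_rot: [3.135, -0.0, -0.13]
contact_force: [-1.1, 0.6, 7.2]
opening: 0.0553
```

Emit:
jog_arm(
  deltas=[0,0,0,0,0,0,0,0,0,0,0,0,0,0,0,0,0,0,0,0,0,0,0,0,0,0,0,0,0,0],
  claw=0.78,
)

```text
time: 69.25
tool_pos: [0.4853, -0.3288, 0.1126]
tool_rot: [3.136, 0.001, -0.13]
contact_force: [0.8, 0.5, -0.6]
opening: 0.0714
```

Emit:
jog_arm(
  deltas=[0,0,0.1,0,0,0,0,0,0.3,0,0,0,0,0,0.7,0,0,0,0,0,1,0,0,0],
)

```text
time: 69.58
tool_pos: [0.4855, -0.3289, 0.2153]
tool_rot: [3.136, 0.001, -0.13]
contact_force: [0.5, -1.1, 0.9]
opening: 0.0721
```

Emit:
jog_arm(
  deltas=[-0.2,0,0.2,0,0,0,-0.5,0,0.4,0,0,0,-0.5,0,0.4,0,0,0,-0.5,0,0.4,0,0,0],
)

```text
time: 69.92
tool_pos: [0.4351, -0.3294, 0.255]
tool_rot: [3.134, -0.002, -0.131]
contact_force: [-0.6, -0.4, -0.7]
opening: 0.0716
```

```bash
python3 -c "
from cell import robot
s=robot.observe(); print(s['time'],s['tool_pos'],s['contact_force'],s['qvel']); print(robot.hand_in())"
```

```text
69.9167 [ 0.43510406 -0.32937631  0.25502376] [-0.579121   -0.386069   -0.66853934] [ 0.01964002  0.05519376  0.00815136  0.00780069 -0.01755151  0.00876135]
the job is handed in; nothing more can be done
None
```

All the steps were carried out in the order asked, and the job was handed in at about 70 s. I ran out of camera calls before the red reading, so the steps from there on are checked only by arm position and force.

**What I did:**
- Loaded all three cells, one per bay: flat end on the spring, rolled down past the lips, nub forward on the contact.
- Switched the meter on by pushing the toggle to its stop.
- Found the panel again after it had been knocked aside, centred the white spot under the nose and held the head fully down for about 1.4 s.
- Slid the panel 21 mm to the red patch and held the head fully down for about 1 s.
- Pushed the toggle back to its off stop.
- Laid the panel on the drawing board, painted side up.

**Checks by camera:**
- The cells showed the same spacing and alignment as the three bays, and looked level.
- The white spot was about 1 mm from the nose in the top view and about 2.5 mm in the scene view.

**Checks by arm readings only:**
- **Red patch centring:** it rests on the measured slide and is probably within 1–2 mm.
- **First red press:** it was a short, partial press (the force eased to about 5 N), so I pressed again fully and held it.
- **Toggle off:** it met its stop where predicted.
- **Panel on the board:** it touched down at the expected height, within 0.2 mm, with the grip steady.

**Disagreement:** the top view showed the toggle tip moving about 25 mm when switched on, against the 29 mm stated. The push had reached a firm stop at about 17 N, so I took it as fully on.

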